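# Charge the mill jar with grinding balls

### The arm

A 6-joint arm with a two-finger parallel gripper is mounted at the origin on the work surface. World frame = base frame: x ahead of the robot, y to its left, z up, the work surface at z = 0. Lengths are in m, angles in rad, forces in N, time in s.
With the tool pointing down it reaches from about 0.35 to 0.775 m from the base axis. Payload 7.3 kg.
Tool frame: the origin (TCP) lies at the very end of the fingers, on their centre line; the grasp point (between the pads) lies 19 mm behind it; z points along the fingers, y is the line along which they close (so a half turn about z gives the same grasp; the last joint's range is limited). The gripper opens to 92 mm and grips with 3 to 60 N. Pads are 19 mm wide; open, the fingers measure 130 mm over their backs; the gripper's body (75 mm by 190 mm) begins 47 mm behind the grasp point.
Start: joints at [1.115, 0.342, 1.524, -0, 1.275, -0.146], TCP at [0.16, 0.5, 0.227] pointing down, gripper open.
Joint ranges: [-2.53, 2.53], [-0.77, 2.02], [0.04, 2.7], [-1, 4.14], [0.28, 2.66], [-3.11, 3.11]. Speed limits (rad/s): [2.57, 2.57, 3.14, 3.14, 3.14, 3.14].

### API

Orientations are given as [roll, pitch, yaw] about the fixed x, y, z axes, in that order (R = Rz(yaw) Ry(pitch) Rx(roll)).
In Python, from cell import telemetry, eyes, job gives the robot as it stands.
- The arm moves only by the tool apply_moves, never from a script. Its arguments are lists of equal length, an entry for each row: "delta_pos": the shift along the world's x, y, z each as a share of 0.4 m, from -1 to 1, a list of three; "dr": the turn, a rotation vector about the world's x, y, z each as a share of 0.5 rad, from -1 to 1, a list of three; "jaw": the opening, from 0 (shut) to 1 (fully open). A call has 1 to 8 rows; each row is the pose to reach, as a shift and turn from the pose commanded when the call began; what a row does not reach only later rows make up. A row lasts 1/12 s, in which the tool goes at most 41.7 mm and 7.16 degrees, less where a joint would pass 70% of its speed; a pose out of reach is approached as far as the arm can. A call with a number of a shift or a turn outside -1 to 1 is refused whole. A call with a gripper value outside its range is refused whole. The fingers move at their own pace and stop on an object; "force" is the grip in N (left out, the last holds). Time passes only in rows, so rows that repeat a pose let the fingers close. It gives the time, the measured TCP pose, the force, the opening and the grip force at its end, in the units of the state.
- telemetry.observe(): the state, without advancing time (a new reading comes with each control period).
- eyes.read_camera(name): name is "scene" or "side" or "wrist"; returns the picture (400x640x3 uint8, red, green, blue); there is no depth.
- eyes.camera_model(name): a dict with "vertical_fov" (degrees; the focal length in pixels is half the picture's height over the tangent of half this angle, whatever the lens; pixels are square), "cx", "cy" (the principal point, pixels), "k1" (the pictures are not rectified: a ray, as slopes to the right and down, at radius r is drawn at 1 + k1 r^2 times it, then the intrinsics apply), "rvec" (rotation vector, rad) and "tvec" (3), from world to camera coordinates, as OpenCV has them; the wrist camera has in their place "hand_eye" (4x4, takes a point from camera to tool coordinates, whose origin is the TCP and whose axes are the flange's). Camera axes: x right, y down, z forward; pixel columns grow to the right and rows downward; lengths in m; the calibration is good to about 2 mm. A picture is of the moment at which its call begins: read the wrist's pose just before it. camera_model takes no time and is no camera call.
- job.hand_in(): hands the job in; it is judged then, once.
The state is a dict: "time": time; "qpos": joint angles; "qvel": joint speeds; "joint_efforts": joint torques, N m; "tool_pos": TCP position; "tool_rot": TCP orientation; "contact_force": force on the tool from outside, world axes, zero at the start; "torque": the same for the moment, N m; "opening": finger opening in m; "grip_force": force on a finger pad.
Only numpy, scipy, OpenCV 4.12 (cv2) and the standard library are available. Lean on these libraries where they do the work, as an engineer would, in place of code of your own. Each camera call takes 0.05 s, during which the arm holds its last target. There are 200 camera calls.

### The job

Get the mill jar ready to run: take the funnel from its stand and seat it upright in the jar's mouth, then pour all the grinding balls from the scoops (one may be empty) through it into the jar, standing each emptied scoop upright back on the blue mat. When every ball is in the jar, put the funnel back in its stand and close the jar with its lid, fully home. Leave the bottle and the carton where they are.

Things in the scene. Friction and masses are not known exactly. Their poses are not given: they have to be found in the camera images.
- mat: thin blue fabric mat lying on the bench, 220 mm in its x by 360 mm in its y, 1 mm thick, no obstacle; origin at its centre. The scoops stand on it and must be returned to it (scoop origin inside its outline).
- jar: round steel mill jar, open at the top, clamped upright in a white cradle plate 130 x 130 x 10 mm with four clamp studs (53 mm high, within 61 mm of the axis); fixed to the bench. Jar outside diameter 72, inside 64 mm; rim 110 mm and inner floor 16 mm above the bench. Origin: centre of the cradle's underside, z up.
- jar_mouth (a point): centre of the jar's mouth, level with its rim, 110 mm above the bench
- stand_mouth (a point): centre of the mouth of the funnel stand, level with its rim, 45 mm above the bench. The stand is a fixed grey plastic open square socket, 72 mm wide outside, 64 mm inside, on a flat foot 110 mm square.
- funnel: loose steel funnel, about 220 g, wall 3 mm. Origin: centre of the spout's lower end, z up its axis. Spout 56 mm outside, 50 mm inside diameter, z 0 to 25 mm; then a 45 degree cone out to the mouth, 156 mm across at z = 75 mm. Seated in jar or stand, the cone hangs on the rim with the origin 29 mm below the rim.
- funnel_grip (a point): grip point of the funnel's handle, a black upright plate just outside its rim: at x = -92, y = 0, z = 100 mm of the funnel. Plate 12 mm thick in x, 40 mm wide in y, from z = 60 to 120 mm; grip it from above across its thickness, fingertips above the mouth's edge (z = 75 mm).
- lid: loose steel jar lid, about 180 g. Origin: centre of its underside, z up. Plug of diameter 56 mm, z 0 to 10 mm; disc of diameter 78 mm, z 10 to 18 mm; on it a black upright grip bar 14 mm thick in x, 44 mm long in y, z 18 to 54 mm. Fully home, the disc rests on the jar's rim, origin 10 mm below the rim. Starts on the bench, plug down.
- bottle: white plastic bottle, diameter 60 mm, 150 mm high, a bystander; origin at the centre of its underside
- carton: yellow carton, 60 x 120 x 60 mm, a bystander; origin at the centre of its underside
- scoop_a: aluminium dosing scoop, 160 g, one of three alike, holding none, one or two balls. Origin: centre of the floor's underside, z up. Pan 60 mm wide in y; floor 4 mm thick, x = -22 to 50 mm; back wall 36 mm and side walls 32 mm high; the pouring lip is at -x. Balls roll out when tipped lip-down more than about 40 degrees; 55 to 60 degrees empties it.
- scoop_a_bar (a point): centre of scoop_a's black grip bar, which bridges the pan on two uprights (68 mm apart over all): at x = 0, y = 0, z = 74 mm of the scoop (the same on all three); 14 mm thick in x, 68 mm long in y, 20 mm high
- scoop_a_lip (a point): middle of scoop_a's pouring edge, at x = -56, y = 0, z = 22 mm of the scoop (the same on all three); from x = -21 mm the floor rises to it at 30 degrees; low cheeks at its sides, 30 mm high, reach x = -54 mm
- scoop_b: aluminium dosing scoop, 160 g, one of three alike, holding none, one or two balls. Origin: centre of the floor's underside, z up. Pan 60 mm wide in y; floor 4 mm thick, x = -22 to 50 mm; back wall 36 mm and side walls 32 mm high; the pouring lip is at -x. Balls roll out when tipped lip-down more than about 40 degrees; 55 to 60 degrees empties it.
- scoop_c: aluminium dosing scoop, 160 g, one of three alike, holding none, one or two balls. Origin: centre of the floor's underside, z up. Pan 60 mm wide in y; floor 4 mm thick, x = -22 to 50 mm; back wall 36 mm and side walls 32 mm high; the pouring lip is at -x. Balls roll out when tipped lip-down more than about 40 degrees; 55 to 60 degrees empties it.
- ball0_center (a point): centre of a white ceramic grinding ball, 24 mm diameter, 30 g, one of up to six alike (any may be absent), lying in one of the scoops at the start
- ball1_center (a point): centre of a white ceramic grinding ball, 24 mm diameter, 30 g, one of up to six alike (any may be absent), lying in one of the scoops at the start
- ball2_center (a point): centre of a white ceramic grinding ball, 24 mm diameter, 30 g, one of up to six alike (any may be absent), lying in one of the scoops at the start
- ball3_center (a point): centre of a white ceramic grinding ball, 24 mm diameter, 30 g, one of up to six alike (any may be absent), lying in one of the scoops at the start
- ball4_center (a point): centre of a white ceramic grinding ball, 24 mm diameter, 30 g, one of up to six alike (any may be absent), lying in one of the scoops at the start
- ball5_center (a point): centre of a white ceramic grinding ball, 24 mm diameter, 30 g, one of up to six alike (any may be absent), lying in one of the scoops at the start
Not all that is in view belongs to the job. What is shaped like the funnel but brown or red is not meant.

How it is judged:
By the outcome, as a careful person would: the job done as asked, in the order asked, and still so for the second after the job is handed in, with the robot touching nothing.
Of ball0, ball1, ball2, ball3, ball4, ball5 only 3 to 6 are there at a start; the rules pass over those that are not, and their reading is None.
At some moment in a run one of lid, scoop_a, scoop_b, scoop_c may be knocked a few centimetres aside while the robot is not near it.
It also fails if it takes over 210 s, if anything falls off the work surface, if the arm or the gripper's body presses on something with over 40 N, if the wrist force passes 120 N, or if a joint passes its speed limit or range.

## Working session

There is one attempt and no reset: what is moved stays moved. The work goes in short steps, Python scripts to look and compute and a tool call to move; the robot and the scene stay as the last step left them, time stands still between calls to the robot, and variables do not carry over. Pictures are saved under pics/ and viewed, at most 14 in all, crops included, and the job is handed in when it is done.

Besides the shell and the picture viewer there is one more tool, called after "Emit:" as a command line: name --argument value ..., lists and objects as JSON in quotes. apply_moves: Moves the arm, as the interface text tells. Its arguments: {"type":"object","properties":{"delta_pos":{"type":"array"},"dr":{"type":"array"},"jaw":{"type":"array"},"force":{"type":"number"}},"required":["delta_pos","dr","jaw"]}

```bash
ls; mkdir -p pics; cat > h.py <<'E'
import numpy as np, cv2
from cell import telemetry, eyes, job
from scipy.spatial.transform import Rotation as R
def cam(name, st=None):
    m=eyes.camera_model(name); f=200/np.tan(np.radians(m["vertical_fov"])/2)
    if "rvec" in m and m["rvec"] is not None:
        Rm=cv2.Rodrigues(np.array(m["rvec"],float))[0]; t=np.array(m["tvec"],float)
    else:
        st=st or telemetry.observe()
        T=np.eye(4); T[:3,:3]=R.from_euler('xyz',st["tool_rot"]).as_matrix(); T[:3,3]=st["tool_pos"]
        W=np.linalg.inv(T@np.array(m["hand_eye"])); Rm=W[:3,:3]; t=W[:3,3]
    return dict(f=f,cx=m["cx"],cy=m["cy"],k1=m["k1"],R=Rm,t=t)
def ray(c,u,v):
    K=np.array([[c["f"],0,c["cx"]],[0,c["f"],c["cy"]],[0,0,1]])
    p=cv2.undistortPoints(np.array([[[u,v]]],float),K,np.array([c["k1"],0,0,0.]))[0,0]
    return -c["R"].T@c["t"], c["R"].T@np.array([p[0],p[1],1])
def onz(c,u,v,z):
    o,d=ray(c,u,v); return o+d*(z-o[2])/d[2]
def proj(c,P):
    K=np.array([[c["f"],0,c["cx"]],[0,c["f"],c["cy"]],[0,0,1]])
    return cv2.projectPoints(np.array(P,float).reshape(-1,3),cv2.Rodrigues(c["R"])[0],c["t"],K,np.array([c["k1"],0,0,0.]))[0][:,0]
def tri(*obs):
    A=np.zeros((3,3));b=np.zeros(3)
    for c,u,v in obs:
        o,d=ray(c,u,v); d=d/np.linalg.norm(d); M=np.eye(3)-np.outer(d,d); A+=M;b+=M@o
    X=np.linalg.solve(A,b)
    return X,[np.round(proj(c,X)[0]-[u,v],1) for c,u,v in obs]
def snap(name,fn):
    st=telemetry.observe(); im=eyes.read_camera(name); cv2.imwrite("pics/"+fn,cv2.cvtColor(im,cv2.COLOR_RGB2BGR)); return im,cam(name,st),st
E
python3 - <<'E'
from h import *
for n in ["scene","side","wrist"]:
    im,c,st=snap(n,n+"0.png"); print(n,c["f"],c["k1"],np.round(-c["R"].T@c["t"],3))
print(st); print(eyes.camera_model("wrist"))
a=cv2.imread("pics/scene0.png");cv2.imwrite("pics/s.png",a)
E
```

```text
pics
scene 516.1903930146339 0.027613045888931292 [ 1.006 -0.801  1.511]
side 469.09594882511533 -0.13039193055055812 [ 0.287 -1.118  1.033]
wrist 350.686919839623 0.024300555111243117 [0.083 0.524 0.384]
{'time': 0.1, 'qpos': array([ 1.11501091e+00,  3.42600467e-01,  1.52487830e+00, -3.45433110e-05,
        1.27533893e+00, -1.45963948e-01]), 'qvel': array([ 0.00028335, -0.00132492, -0.00316236,  0.00024719, -0.00223097,
        0.00057885]), 'joint_efforts': array([ 1.11051944e-03, -4.32009637e+01, -2.44688863e+01,  7.19039189e-02,
        5.26019605e-02, -3.22582639e-05]), 'tool_pos': array([0.15989251, 0.49971744, 0.2261568 ]), 'tool_rot': array([-3.14037584e+00, -1.45494347e-04,  2.83178118e+00]), 'contact_force': array([-0.08844532, -0.0700313 , -0.49471251]), 'torque': array([0.00120562, 0.03274099, 0.00503283]), 'grip_force': 0.0, 'opening': 0.09202427735630778}
{'vertical_fov': 59.39302547632119, 'cx': 323.3153135109747, 'cy': 193.99800590700247, 'k1': 0.024300555111243117, 'hand_eye': array([[ 5.67047123e-04, -9.55501273e-01, -2.94986433e-01,
         8.04872116e-02],
       [ 9.99999674e-01,  3.72068859e-04,  7.17099654e-04,
        -9.16273035e-04],
       [-5.75434367e-04, -2.94986743e-01,  9.55501172e-01,
        -1.58012733e-01],
       [ 0.00000000e+00,  0.00000000e+00,  0.00000000e+00,
         1.00000000e+00]])}
```

View pics/scene0.png

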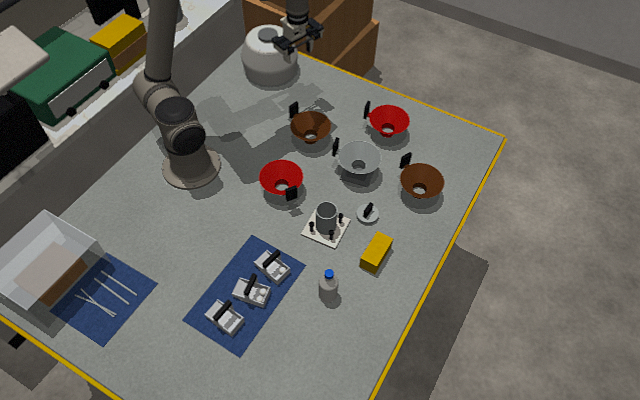

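View pics/side0.png

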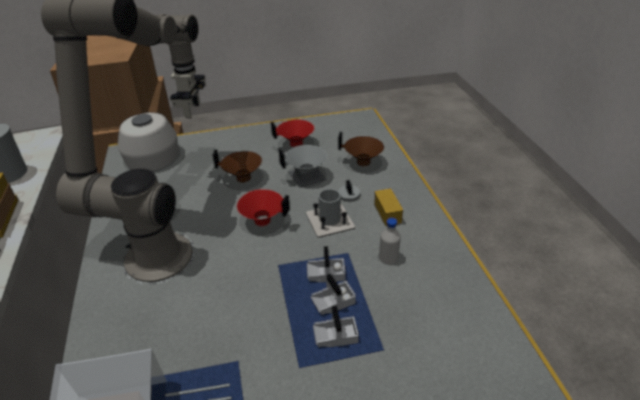

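The scene view shows the only grey funnel at (358,160) with its handle at (336,147). The other funnel shapes are brown at (311,128) and (420,183), and red at (388,122) and (281,180), so they aren't meant. The jar is at (326,215), the lid at (368,212), and the scoops at (223,315), (252,290) and (272,265). I'll confirm in an enlarged crop and measure from it.

```bash
python3 - <<'E'
from h import *
a=cv2.imread("pics/scene0.png"); s=cv2.imread("pics/side0.png")
A=cv2.resize(a[130:345,190:400],None,fx=2.75,fy=2.75,interpolation=cv2.INTER_CUBIC)
cv2.imwrite("pics/crop1.png",A); 
cs,cd=cam("scene"),cam("side")
for nm,im,c in [("scene",a,cs),("side",s,cd)]:
    hsv=cv2.cvtColor(im,cv2.COLOR_BGR2HSV)
    m=(hsv[...,2]<45).astype(np.uint8)
    n,l,st,ce=cv2.connectedComponentsWithStats(m)
    print(nm,"black",[(np.round(ce[i],1).tolist(),st[i,4],onz(c,*ce[i],0.075).round(3).tolist()) for i in range(1,n) if 12<st[i,4]<400 and ce[i][1]>60 and ce[i][0]>190])
    m=cv2.inRange(hsv,(100,90,30),(125,255,255))
    n,l,st,ce=cv2.connectedComponentsWithStats(m)
    for i in range(1,n):
        if st[i,4]>500:
            q=cv2.approxPolyDP(cv2.convexHull(np.argwhere(l==i)[:,::-1].astype(np.int32)),8,True)[:,0]
            print("blue",[onz(c,*map(float,p),0.001)[:2].round(3).tolist() for p in q])
    m=cv2.inRange(hsv,(18,120,60),(32,255,255))
    n,l,st,ce=cv2.connectedComponentsWithStats(m)
    print("yellow",[(ce[i].round(),st[i,4],onz(c,*ce[i],.05).round(3)) for i in range(1,n) if 150<st[i,4]<900])
    print("axes px",proj(c,[[0.5,0,0],[0.6,0,0],[0.5,0.1,0]]).round().tolist())
E
```

```text
scene black [([366.4, 109.2], np.int32(61), [0.445, 0.533, 0.075]), ([293.3, 109.4], np.int32(107), [0.204, 0.384, 0.075]), ([194.4, 116.8], np.int32(18), [-0.093, 0.155, 0.075]), ([310.2, 132.2], np.int32(50), [0.321, 0.318, 0.075]), ([335.1, 146.0], np.int32(68), [0.434, 0.307, 0.075]), ([309.8, 142.0], np.int32(24), [0.345, 0.275, 0.075]), ([205.5, 153.5], np.int32(39), [0.053, 0.033, 0.075]), ([404.9, 160.0], np.int32(104), [0.682, 0.38, 0.075]), ([356.4, 175.5], np.int32(114), [0.566, 0.228, 0.075]), ([419.6, 185.6], np.int32(55), [0.774, 0.303, 0.075]), ([291.0, 193.2], np.int32(139), [0.411, 0.044, 0.075]), ([367.6, 209.8], np.int32(72), [0.667, 0.12, 0.075]), ([340.1, 217.1], np.int32(29), [0.603, 0.046, 0.075]), ([316.1, 221.1], np.int32(13), [0.542, -0.008, 0.075]), ([311.2, 226.0], np.int32(33), [0.539, -0.033, 0.075]), ([330.8, 233.7], np.int32(36), [0.608, -0.025, 0.075]), ([271.2, 258.2], np.int32(119), [0.493, -0.2, 0.075]), ([250.2, 283.8], np.int32(115), [0.488, -0.306, 0.075]), ([222.2, 310.0], np.int32(128), [0.466, -0.417, 0.075])]
blue [[0.575, -0.133], [0.569, -
[... 873 characters left out ...]
, [0.645, 0.095, 0.075]), ([284.9, 206.5], np.int32(124), [0.418, 0.05, 0.075]), ([315.6, 205.7], np.int32(15), [0.515, 0.028, 0.075]), ([343.7, 216.6], np.int32(24), [0.588, -0.047, 0.075]), ([323.0, 219.9], np.int32(30), [0.522, -0.045, 0.075]), ([326.4, 257.7], np.int32(71), [0.493, -0.206, 0.075]), ([333.4, 284.3], np.int32(138), [0.487, -0.307, 0.075]), ([336.2, 318.0], np.int32(141), [0.466, -0.416, 0.075])]
blue [[0.568, -0.486], [0.357, -0.482], [0.363, -0.133], [0.574, -0.137]]
blue [[0.206, -0.537], [-0.006, -0.491], [-0.007, -0.456], [0.206, -0.433]]
yellow [(array([388., 205.]), np.int32(628), array([0.752, 0.001, 0.05 ]))]
axes px [[314.0, 230.0], [343.0, 224.0], [308.0, 211.0]]
```

View pics/crop1.png

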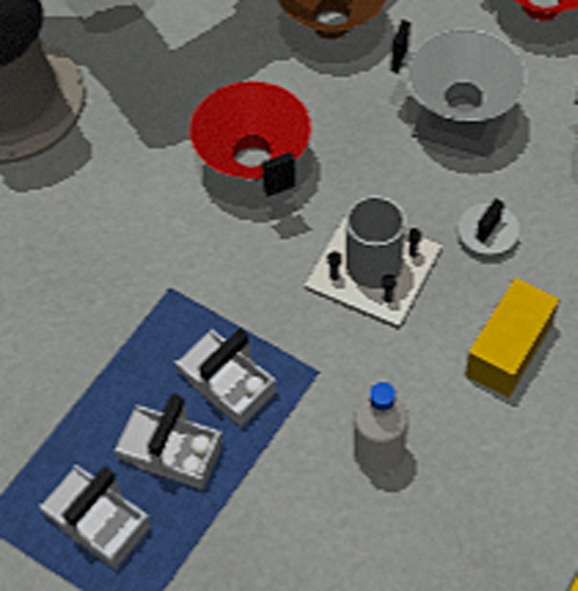

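The crop confirms the grey steel funnel at crop (465,75) in its socket, with the black handle on its -x side. The middle scoop shows two balls, the top one at least one, and the bottom one none. Next I'll triangulate and move the wrist camera over the area.

```bash
python3 - <<'E'
from h import *
cs,cd=cam("scene"),cam("side")
for n,p,q in [("handle",(335.1,146),(281.8,158)),("lid",(367.6,209.8),(348.8,187.2)),("sA?",(222.2,310),(336.2,318)),("mid",(250.2,283.8),(333.4,284.3)),("top",(271.2,258.2),(326.4,257.7)),("bottlecap",(329,273),(391,223))]:
    X,r=tri((cs,*p),(cd,*q)); print(n,X.round(4),r)
a=cv2.imread("pics/scene0.png")
for u,v in [(358,160),(326,210)]: print(onz(cs,u,v,.11).round(3))
E
```

```text
handle [0.4487 0.2795 0.1103] [array([0. , 0.1]), array([-0.1, -0.1])]
lid [0.6586 0.1432 0.0376] [array([0. , 0.1]), array([-0.1, -0.1])]
sA? [ 0.4663 -0.4175  0.0765] [array([-0. , -0.1]), array([0., 0.])]
mid [ 0.4874 -0.3059  0.074 ] [array([0. , 0.1]), array([-0.1, -0.1])]
top [ 0.4929 -0.1997  0.0705] [array([0.1, 0.6]), array([-0.5, -0.5])]
bottlecap [ 0.6902 -0.1812  0.1403] [array([0. , 0.3]), array([-0.2, -0.2])]
[0.549 0.266 0.11 ]
[0.559 0.026 0.11 ]
```

Emit:
apply_moves --delta_pos '[[0,0,0.3],[0.1,-0.08,0.4],[0.425,-0.375,0.425],[0.425,-0.375,0.425],[0.425,-0.375,0.425],[0.425,-0.375,0.425],[0.425,-0.375,0.425],[0.425,-0.375,0.425]]' --dr '[[0,0,-0.2],[0,0,-0.4],[0,0,-0.6],[0,0,-0.8],[0,0,-1],[0,0,-1],[0,0,-1],[0,0,-1]]' --jaw '[1,1,1,1,1,1,1,1]'

```text
time: 0.82
tool_pos: [0.3327, 0.3476, 0.3985]
tool_rot: [3.139, 0.002, 2.329]
contact_force: [0.6, 0.1, -0.6]
opening: 0.0917
grip_force: 0.0
```

Emit:
apply_moves --delta_pos '[[0.425,-0.375,0],[0.425,-0.375,0],[0.425,-0.375,0],[0.425,-0.375,0],[0.425,-0.375,0],[0.425,-0.375,0],[0.425,-0.375,0],[0.425,-0.375,0]]' --dr '[[0,0,-0.2],[0,0,-0.4],[0,0,-0.6],[0,0,-0.8],[0,0,-1],[0,0,-1],[0,0,-1],[0,0,-1]]' --jaw '[1,1,1,1,1,1,1,1]'

```text
time: 1.48
tool_pos: [0.5005, 0.1993, 0.3959]
tool_rot: [-3.14, -0.0, 1.83]
contact_force: [-0.1, -0.5, -0.9]
opening: 0.0918
grip_force: 0.0
```

```bash
python3 - <<'E'
from h import *
im,c,st=snap("wrist","w1.png"); np.save("w1.npy",st,allow_pickle=True); print(st["qpos"].round(4),st["tool_pos"].round(4))
E
```

```text
[ 2.3650e-01  3.0370e-01  1.1241e+00  3.0000e-04  1.7154e+00 -2.2600e-02] [0.5005 0.1993 0.3959]
```

Emit:
apply_moves --delta_pos '[[0,-0.45,0],[0,-0.45,0],[0,-0.45,0],[0,-0.45,0],[0,-0.45,0],[0,-0.45,0],[0,-0.45,0],[0,-0.45,0]]' --dr '[[0,0,-0.2],[0,0,-0.4],[0,0,-0.52],[0,0,-0.52],[0,0,-0.52],[0,0,-0.52],[0,0,-0.52],[0,0,-0.52]]' --jaw '[1,1,1,1,1,1,1,1]'

```text
time: 2.2
tool_pos: [0.4997, 0.0218, 0.3971]
tool_rot: [3.141, -0.001, 1.574]
contact_force: [0.9, 0.7, -0.0]
opening: 0.0919
grip_force: 0.0
```

```bash
python3 - <<'E'
from h import *
im,c,st=snap("wrist","w2.png"); np.save("w2.npy",st,allow_pickle=True); print(st["qpos"].round(4),st["tool_pos"].round(4),st["tool_rot"])
E
```

```text
[-1.1020e-01  2.2240e-01  1.2304e+00  7.0000e-04  1.6883e+00 -1.1330e-01] [0.4997 0.0218 0.3971] [ 3.14099953e+00 -6.03301336e-04  1.57391753e+00]
```

View pics/w1.png

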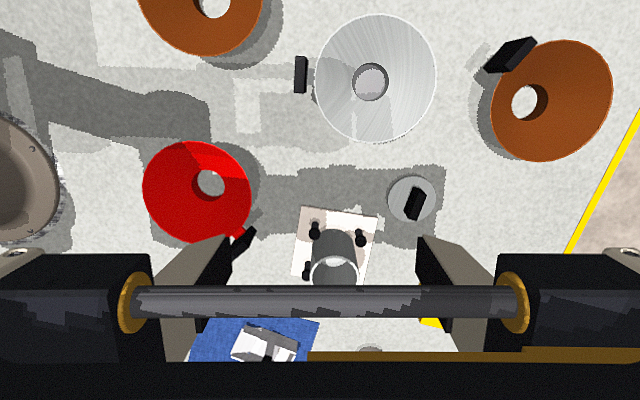

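View pics/w2.png

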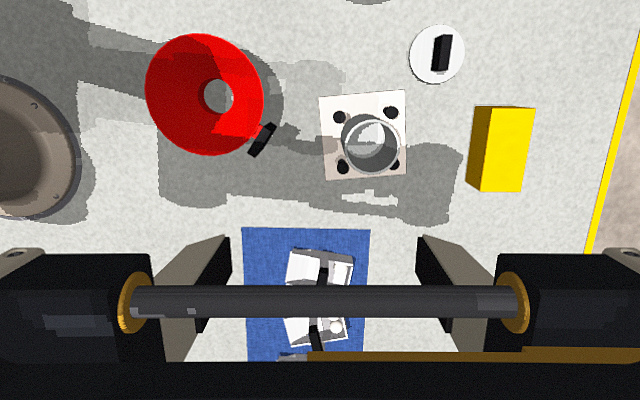

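```bash
python3 - <<'E'
from h import *
def load(n):
    st=np.load(n+".npy",allow_pickle=True).item(); return cv2.imread(f"pics/{n}.png"),cam("wrist",st)
w1,c1=load("w1"); w2,c2=load("w2")
def comp(im,lo,hi,pt,roi):
    h=cv2.cvtColor(im,cv2.COLOR_BGR2HSV); m=cv2.inRange(h,lo,hi); k=np.zeros_like(m); x0,y0,x1,y1=roi; k[y0:y1,x0:x1]=m[y0:y1,x0:x1]
    n,l,s,ce=cv2.connectedComponentsWithStats(k); i=min((i for i in range(1,n) if s[i,4]>25),key=lambda i:np.hypot(*(ce[i]-pt)))
    return (l==i).astype(np.uint8),ce[i],s[i,4]
# handle blob
m,ce,a=comp(w1,(0,0,0),(180,255,60),(301,75),(285,45,316,105))
r=cv2.minAreaRect(np.argwhere(m)[:,::-1].astype(np.float32)); b=cv2.boxPoints(r)
print("handle",ce,a,[onz(c1,*map(float,p),.136)[:2].round(4) for p in b], "onto .11",onz(c1,*ce,.11).round(4))
ys,xs=np.nonzero(m); print(xs.min(),xs.max(),ys.min(),ys.max())
# lid bar and disc in w2 / w1
for im,c,pt,roi in [(w2,c2,(440,54),(405,20,470,90)),(w1,c1,(415,203),(380,170,445,230))]:
    m,ce,a=comp(im,(0,0,0),(180,255,60),pt,roi); b=cv2.boxPoints(cv2.minAreaRect(np.argwhere(m)[:,::-1].astype(np.float32)))
    print("lidbar",ce,a,[onz(c,*map(float,p),.054)[:2].round(4) for p in b])
# cradle corners refine
for n,im,c,z,cs in [("cradle",w2,c2,.01,[(319,97),(404,89),(407,176),(326,181)])]:
    g=cv2.cvtColor(im,cv2.COLOR_BGR2GRAY)
    p=cv2.cornerSubPix(g,np.array(cs,np.float32).reshape(-1,1,2),(5,5),(-1,-1),(3,40,.01))[:,0]
    P=[onz(c,*map(float,q),z)[:2].round(4) for q in p]; print(n,p.round(1).tolist(),P,np.mean(P,0).round(4))
X=cv2.resize(w2[15:190,305:475],None,fx=2.3,fy=2.3,interpolation=cv2.INTER_NEAREST)
Y=cv2.resize(w1[5:150,285:445],None,fx=2.3,fy=2.3,interpolation=cv2.INTER_NEAREST)
H=max(len(X),len(Y)); pad=lambda A:cv2.copyMakeBorder(A,0,H-len(A),0,0,cv2.BORDER_CONSTANT)
cv2.imwrite("pics/crop2.png",np.hstack([pad(X),pad(Y)]))
E
```

```text
handle [300.40875912  75.24817518] 411 [array([0.4478, 0.2604]), array([0.4408, 0.2984]), array([0.4542, 0.3013]), array([0.4616, 0.2634])] onto .11 [0.4495 0.2802 0.11  ]
294 307 56 92
lidbar [441.17094017  52.59316239] 585 [array([0.643 , 0.1217]), array([0.6443, 0.1666]), array([0.6661, 0.1642]), array([0.6655, 0.1192])]
lidbar [414.4118896  203.26539278] 471 [array([0.6407, 0.1254]), array([0.6426, 0.1731]), array([0.6671, 0.17  ]), array([0.6658, 0.122 ])]
cradle [[317.79998779296875, 96.69999694824219], [403.1000061035156, 89.4000015258789], [405.3999938964844, 173.3000030517578], [326.0, 180.10000610351562]] [array([0.4909, 0.0856]), array([0.6176, 0.0963]), array([ 0.6305, -0.0316]), array([ 0.5039, -0.0432])] [0.5607 0.0268]
```

View pics/crop2.png

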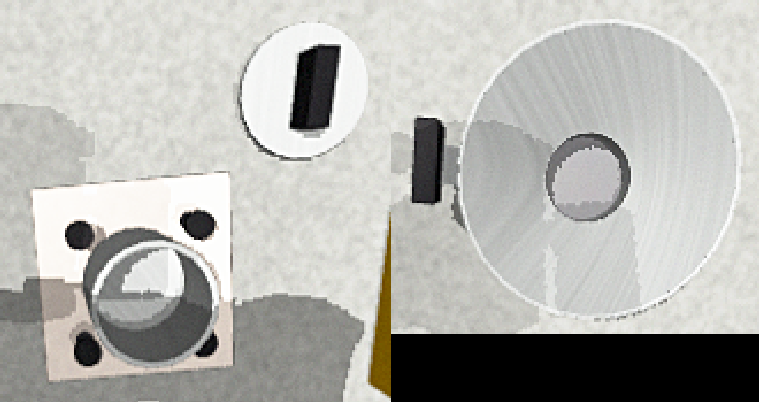

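```bash
python3 - <<'E'
from h import *
def load(n):
    st=np.load(n+".npy",allow_pickle=True).item(); return cv2.imread(f"pics/{n}.png"),cam("wrist",st)
w1,c1=load("w1"); w2,c2=load("w2")
cs,cd=cam("scene"),cam("side")
print("jar rim",onz(c2,372.3,146.8,.11).round(4))
F=onz(c1,376.5,78.7,.091); print("funnel",F.round(4))
Hd,r=tri((c1,300.4,75.2),(cs,335.1,146),(cd,281.8,158)); print("handle tri",Hd.round(4),r, "yaw",np.arctan2(*(F-Hd)[[1,0]]), np.hypot(*(F-Hd)[:2]))
L=onz(c2,437.4,54.1,.018); print("lid disc",L.round(4))
Lb,r=tri((c1,414.4,203.3),(c2,441.2,52.6),(cs,367.6,209.8),(cd,348.8,187.2)); print("bar tri",Lb.round(4),r)
# white rim ellipse fits: funnel mouth outline edge points radially (bright rim thin): use ellipse extents at several angles
E
```

```text
jar rim [0.5617 0.0273 0.11  ]
funnel [0.5412 0.3008 0.091 ]
handle tri [0.4489 0.2801 0.1098] [array([-0.5,  0. ]), array([0.2, 0.1]), array([-0.1, -0.1])] yaw 0.2211212979441492 0.09455490864199582
lid disc [0.6609 0.1442 0.018 ]
bar tri [0.6593 0.1438 0.0375] [array([-0.5, -0.2]), array([-0.5,  0.5]), array([0.3, 0.1]), array([ 0. , -0.2])]
```

Jar axis (0.561, 0.027), with the rim and cradle measurements agreeing. Funnel (0.541, 0.301), yaw ≈ 0.2, handle (0.450, 0.2815). Going for the handle.

Emit:
apply_moves --delta_pos '[[-0.124,0.649,-0.3],[-0.124,0.649,-0.3],[-0.124,0.649,-0.3],[-0.124,0.649,-0.3],[-0.124,0.649,-0.3],[-0.124,0.649,-0.3],[-0.124,0.649,-0.3],[-0.124,0.649,-0.3]]' --dr '[[0,0,0.2],[0,0,0.39],[0,0,0.39],[0,0,0.39],[0,0,0.39],[0,0,0.39],[0,0,0.39],[0,0,0.39]]' --jaw '[0.435,0.435,0.435,0.435,0.435,0.435,0.435,0.435]'

```text
time: 2.92
tool_pos: [0.4462, 0.2861, 0.2731]
tool_rot: [-3.136, -0.002, 1.775]
contact_force: [-0.0, -0.2, -0.5]
opening: 0.0436
grip_force: 0.0
```

```bash
python3 - <<'E'
from h import *
im,c,st=snap("wrist","w3.png"); print(st["qpos"].round(4),st["tool_pos"].round(4),st["tool_rot"],st["opening"])
h=cv2.cvtColor(cv2.cvtColor(im,cv2.COLOR_RGB2BGR),cv2.COLOR_BGR2HSV)
print(proj(c,[[.45,.2815,.136],[.45,.2815,.1],[.561,.027,.11]]).round(1))
cs,cd=cam("scene"),cam("side"); print(tri((cs,291,193.2),(cd,284.9,206.5)))
E
```

```text
[0.4238 0.3224 1.4232 0.0029 1.4015 0.2192] [0.4462 0.2861 0.2731] [-3.13561620e+00 -1.57217902e-03  1.77488611e+00] 0.04358617219181322
[[328.3 187.4]
 [328.  177.3]
 [376.2 406.2]]
(array([0.41621963, 0.03670131, 0.08665546]), [array([0. , 0.2]), array([-0.1, -0.1])])
```

View pics/w3.png

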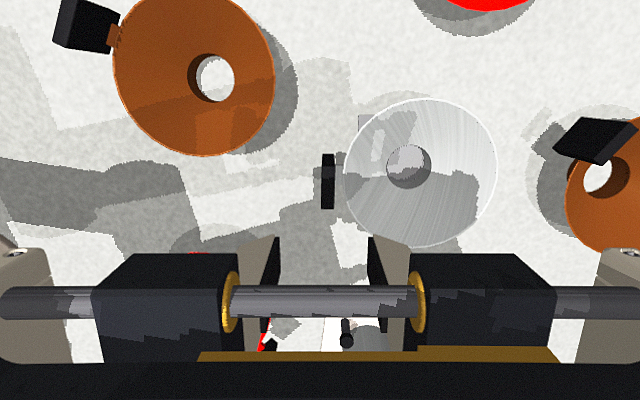

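The handle is centred between the fingers' lane at (328,181), as predicted. Descend and grip.

Emit:
apply_moves --delta_pos '[[0,0,-0.1],[0,0,-0.2],[0,0,-0.28],[0,0,-0.35],[0,0,-0.4],[0,0,-0.43],[0,0,-0.45],[0,0,-0.45]]' --dr '[[0,0,0],[0,0,0],[0,0,0],[0,0,0],[0,0,0],[0,0,0],[0,0,0],[0,0,0]]' --jaw '[0.435,0.435,0.435,0.435,0.435,0.435,0.435,0.435]'

```text
time: 3.63
tool_pos: [0.4498, 0.2795, 0.0957]
tool_rot: [-3.14, 0.001, 1.767]
contact_force: [0.2, -0.0, 0.5]
opening: 0.0399
grip_force: 0.0
```

Emit:
apply_moves --delta_pos '[[0,0,0],[0,0,0],[0,0,0],[0,0,0],[0,0,0],[0,0,0],[0,0,0],[0,0,0]]' --dr '[[0,0,0],[0,0,0],[0,0,0],[0,0,0],[0,0,0],[0,0,0],[0,0,0],[0,0,0]]' --jaw '[0.05,0.05,0.05,0.05,0.05,0.05,0.05,0.05]' --force 50

```text
time: 4.3
tool_pos: [0.4506, 0.2794, 0.0972]
tool_rot: [3.141, 0.0, 1.767]
contact_force: [-1.9, -3.4, 4.8]
opening: 0.0117
grip_force: 49.9
```

Emit:
apply_moves --delta_pos '[[0,0,0.03],[0,0,0.08],[0,0,0.15],[0,0,0.22],[0,0,0.29],[0,0,0.34],[0,0,0.375],[0,0,0.375]]' --dr '[[0,0,0],[0,0,0],[0,0,0],[0,0,0],[0,0,0],[0,0,0],[0,0,0],[0,0,0]]' --jaw '[0.05,0.05,0.05,0.05,0.05,0.05,0.05,0.05]'

```text
time: 4.97
tool_pos: [0.4514, 0.2804, 0.2494]
tool_rot: [3.137, -0.002, 1.767]
contact_force: [1.2, -0.1, -2.6]
opening: 0.0118
grip_force: 50.0
```

Emit:
apply_moves --delta_pos '[[0.005,-0.06,0],[0.01,-0.15,0],[0.02,-0.25,0],[0.03,-0.35,0],[0.04,-0.45,0],[0.045,-0.55,0],[0.05,-0.63,0],[0.05,-0.685,0]]' --dr '[[0,0,0],[0,0,0],[0,0,0],[0,0,0],[0,0,0],[0,0,0],[0,0,0],[0,0,0]]' --jaw '[0.05,0.05,0.05,0.05,0.05,0.05,0.05,0.05]'

```text
time: 5.63
tool_pos: [0.4698, 0.0029, 0.2451]
tool_rot: [-3.139, -0.0, 1.765]
contact_force: [-0.2, 1.1, -2.0]
opening: 0.0118
grip_force: 50.0
```

Emit:
apply_moves --delta_pos '[[0,0,0],[0,0,0],[0,0,0],[0,0,0]]' --dr '[[0,0,0],[0,0,0],[0,0,0],[0,0,0]]' --jaw '[0.05,0.05,0.05,0.05]'

```text
time: 5.97
tool_pos: [0.4701, 0.0067, 0.2461]
tool_rot: [-3.141, -0.001, 1.768]
contact_force: [-0.7, -0.6, -2.0]
opening: 0.0119
grip_force: 50.0
```

```bash
python3 - <<'E'
from h import *
im,c,st=snap("wrist","w4.png"); np.save("w4.npy",st,allow_pickle=True); print(st["qpos"].round(4),st["tool_pos"].round(4),st["tool_rot"],st["opening"],st["contact_force"])
a,cs,_=snap("scene","s4.png"); b,cd,_=snap("side","d4.png")
A=cv2.resize(cv2.imread("pics/s4.png")[120:260,250:400],None,fx=2.6,fy=2.6,interpolation=cv2.INTER_CUBIC)
B=cv2.resize(cv2.imread("pics/d4.png")[120:260,240:390],None,fx=2.6,fy=2.6,interpolation=cv2.INTER_CUBIC)
cv2.imwrite("pics/crop3.png",np.hstack([A,B]))
E
```

```text
[-1.4930e-01  2.2590e-01  1.6319e+00  5.0000e-04  1.2850e+00 -3.4670e-01] [0.4701 0.0067 0.2461] [-3.14064563e+00 -8.23744638e-04  1.76811642e+00] 0.011904192476775884 [-0.70025452 -0.61302045 -1.97449452]
```

View pics/crop3.png

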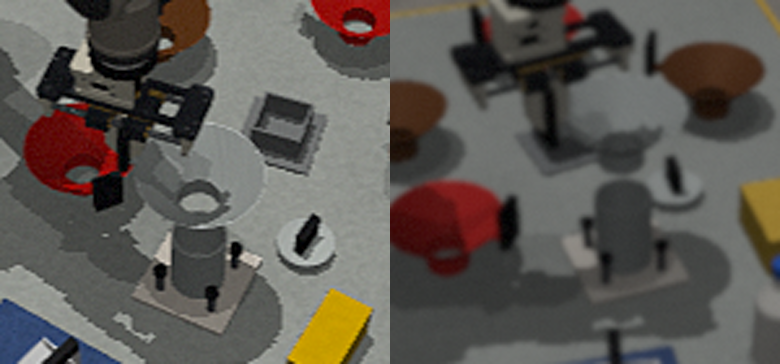

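```bash
python3 - <<'E'
from h import *
cs,cd=cam("scene"),cam("side")
p=(326.9,187.3); q=(622-390,110) 
q=(q[0]/2.6+240,q[1]/2.6+120)
print("mouth scene",onz(cs,*p,.241).round(4),"side",onz(cd,*q,.241).round(4),tri((cs,*p),(cd,*q)))
# stand rim corners in scene image
a=cv2.imread("pics/s4.png"); A=cv2.resize(a[145:185,335:380],None,fx=13,fy=13,interpolation=cv2.INTER_CUBIC); 
w,cw=cv2.imread("pics/w4.png"),cam("wrist",np.load("w4.npy",allow_pickle=True).item())
print("exp spout px in wrist; mouth",proj(cw,[[.561,.027,.241],[.561,.027,.166],[.561,.027,.11]]).round(1))
cv2.imwrite("pics/crop4.png",np.hstack([cv2.resize(A,(400,356)),cv2.resize(w,(400,250))[:, :].repeat(1,0) if 0 else cv2.copyMakeBorder(cv2.resize(w,(400,250)),0,106,0,0,cv2.BORDER_CONSTANT)]))
E
```

```text
mouth scene [0.5614 0.022  0.241 ] side [0.5602 0.0195 0.241 ] (array([0.56082694, 0.0231194 , 0.23879708]), [array([0. , 0.1]), array([-0.1, -0.1])])
exp spout px in wrist; mouth [[508.9 245.3]
 [455.3 199.5]
 [432.  179.5]]
```

View pics/crop4.png

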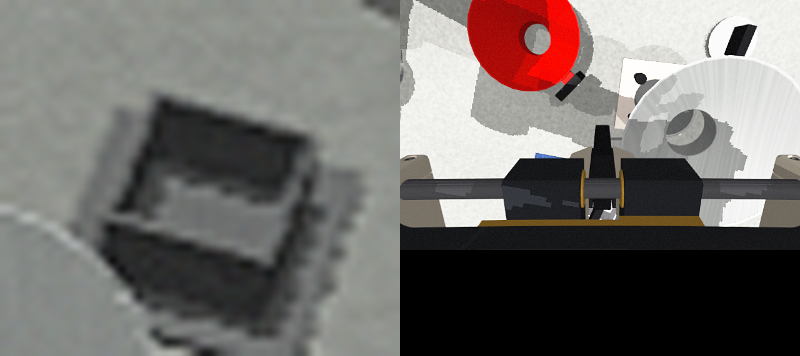

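Spout through the wrist view and both outer views put the funnel axis within ~2–4 mm of the jar axis. I'll shift +2 mm in y and lower.

Emit:
apply_moves --delta_pos '[[0,0.005,0],[0,0.005,-0.03],[0,0.005,-0.06],[0,0.005,-0.09],[0,0.005,-0.12],[0,0.005,-0.15],[0,0.005,-0.17],[0,0.005,-0.17]]' --dr '[[0,0,0],[0,0,0],[0,0,0],[0,0,0],[0,0,0],[0,0,0],[0,0,0],[0,0,0]]' --jaw '[0.05,0.05,0.05,0.05,0.05,0.05,0.05,0.05]'

```text
time: 6.78
tool_pos: [0.4695, 0.0081, 0.1773]
tool_rot: [-3.139, -0.001, 1.767]
contact_force: [0.4, 0.4, -1.8]
opening: 0.0119
grip_force: 50.0
```

Emit:
apply_moves --delta_pos '[[0,0,-0.01],[0,0,-0.02],[0,0,-0.03],[0,0,-0.035],[0,0,-0.04],[0,0,-0.043],[0,0,-0.043],[0,0,-0.043]]' --dr '[[0,0,0],[0,0,0],[0,0,0],[0,0,0],[0,0,0],[0,0,0],[0,0,0],[0,0,0]]' --jaw '[0.05,0.05,0.05,0.05,0.05,0.05,0.05,0.05]'

```text
time: 7.45
tool_pos: [0.4714, 0.0077, 0.1627]
tool_rot: [3.139, 0.001, 1.767]
contact_force: [-2.1, 1.0, 5.3]
opening: 0.012
grip_force: 50.0
```

Emit:
apply_moves --delta_pos '[[0,0,0],[0,0,0],[0,0,0],[0,0,0.02],[0,0,0.08],[0,0,0.18],[0,0,0.28],[0,0,0.36]]' --dr '[[0,0,0],[0,0,0],[0,0,0],[0,0,0],[0,0,0],[0,0,0],[0,0,0],[0,0,0]]' --jaw '[0.435,0.435,0.435,0.435,0.435,0.435,0.435,0.435]'

```text
time: 8.12
tool_pos: [0.4706, 0.0076, 0.309]
tool_rot: [3.139, 0.001, 1.767]
contact_force: [0.9, -0.5, 1.0]
opening: 0.0397
grip_force: 0.0
```

Emit:
apply_moves --delta_pos '[[0,-0.1,0.1],[0,-0.2,0.2],[0,-0.3,0.23],[0,-0.4,0.23],[0.02,-0.5,0.23],[0.02,-0.6,0.23],[0.02,-0.7,0.23],[0.02,-0.77,0.23]]' --dr '[[0,0,-0.1],[0,0,-0.2],[0,0,-0.3],[0,0,-0.39],[0,0,-0.39],[0,0,-0.39],[0,0,-0.39],[0,0,-0.39]]' --jaw '[0.6,0.6,0.6,0.6,0.6,0.6,0.6,0.6]'

```text
time: 8.78
tool_pos: [0.478, -0.2968, 0.3983]
tool_rot: [3.141, 0.0, 1.572]
contact_force: [1.0, -0.6, -0.1]
opening: 0.0552
grip_force: 0.0
```

```bash
python3 - <<'E'
from h import *
im,c,st=snap("wrist","w5.png"); np.save("w5.npy",st,allow_pickle=True); print(st["qpos"].round(4),st["tool_pos"].round(4),st["tool_rot"],st["opening"],st["contact_force"])
snap("scene","s5.png")
A=cv2.resize(cv2.imread("pics/w5.png")[0:250,180:460],None,fx=2,fy=2)
B=cv2.resize(cv2.imread("pics/s5.png")[140:250,280:370],None,fx=2.4,fy=2.4,interpolation=cv2.INTER_CUBIC)
cv2.imwrite("pics/crop5.png",np.hstack([A,cv2.copyMakeBorder(B,0,500-len(B),0,0,cv2.BORDER_CONSTANT)]))
E
```

```text
[-6.9200e-01  3.5330e-01  1.0471e+00  1.0000e-04  1.7403e+00 -6.9300e-01] [ 0.478  -0.2968  0.3983] [3.14086462e+00 4.24316294e-04 1.57179699e+00] 0.055151387367352284 [ 0.96058784 -0.61831984 -0.14667811]
```

View pics/crop5.png

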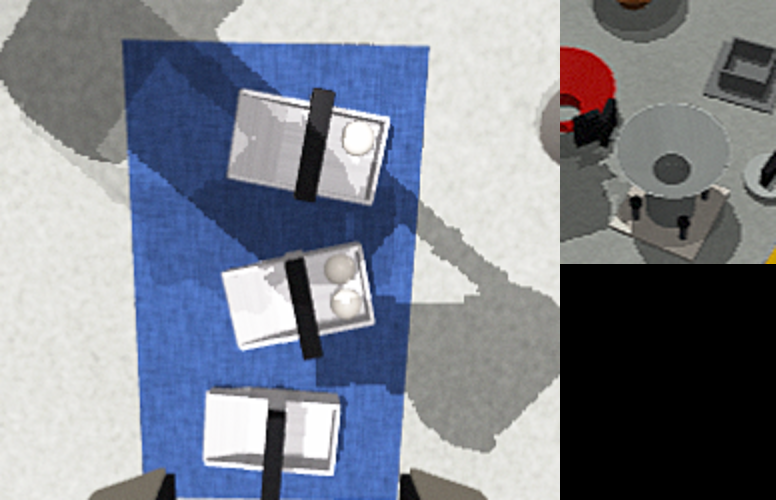

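Picture: the top scoop holds one ball, the middle one two, the bottom one none. The funnel sits upright in the jar. I'll measure the bars and yaws, and fit the kinematics to plan the pour.

```bash
python3 - <<'E'
from h import *
from scipy.optimize import least_squares
w=cv2.imread("pics/w5.png"); c=cam("wrist",np.load("w5.npy",allow_pickle=True).item())
h=cv2.cvtColor(w,cv2.COLOR_BGR2HSV); m=cv2.inRange(h,(0,0,0),(180,255,70))
for n,roi in [("top",(320,40,352,105)),("mid",(318,122,348,182)),("bot",(306,200,330,250))]:
    k=np.zeros_like(m); x0,y0,x1,y1=roi; k[y0:y1,x0:x1]=m[y0:y1,x0:x1]
    nn,l,s,ce=cv2.connectedComponentsWithStats(k); i=1+np.argmax(s[1:,4]); pts=np.argwhere(l==i)[:,::-1].astype(np.float32)
    b=[onz(c,*map(float,p),.083)[:2] for p in cv2.boxPoints(cv2.minAreaRect(pts))]
    P=np.array([onz(c,*map(float,p),.083)[:2] for p in pts[::3]]); 
    e=[b[j+1]-b[j] for j in range(2)]; d=max(e,key=np.linalg.norm); d=d*np.sign(d[1])
    print(n,"mean",P.mean(0).round(4),"len",np.linalg.norm(d).round(4),"yaw",np.arctan2(-d[0],d[1]).round(3))
# pan outlines: white masks yaw
Q=np.array([[1.1150,.3426,1.5249,1.2753],[.2365,.3037,1.1241,1.7154],[-.1102,.2224,1.2304,1.6883],[.4238,.3224,1.4232,1.4015],[-.1493,.2259,1.6319,1.2850],[-.692,.3533,1.0471,1.7403]])
X=np.array([[.1599,.4997,.2262],[.5005,.1993,.3959],[.4997,.0218,.3971],[.4462,.2861,.2731],[.4701,.0067,.2461],[.478,-.2968,.3983]])
r=np.sqrt((X[:,:2]**2).sum(1)-.0765**2)
def f(p):
    h0,L2,L3,ph,a=p; return np.r_[a+L2*np.sin(Q[:,1])+L3*np.sin(Q[:,1]+Q[:,2]+ph)-r, h0+L2*np.cos(Q[:,1])+L3*np.cos(Q[:,1]+Q[:,2]+ph)-X[:,2]]
for z in [(0.2,.4,.4,0,0),]:
    s=least_squares(f,z); print(s.x.round(4),np.abs(s.fun).max())
    g=least_squares(lambda p:f([p[0],p[1],p[2],0,0]),[.2,.4,.4]); print(g.x.round(4),np.abs(g.fun).max())
E
```

```text
top mean [ 0.4942 -0.2017] len 0.0678 yaw -0.187
mid mean [ 0.4883 -0.3068] len 0.0696 yaw 0.217
bot mean [ 0.4674 -0.4138] len 0.0706 yaw -0.096
[-9.110e-02  5.037e-01  3.826e-01  1.262e-01  4.000e-04] 0.0009472543988188198
[-0.1385  0.5038  0.3775] 0.011158072749649639
```

```bash
cat > kin.py <<'E'
import numpy as np
from scipy.spatial.transform import Rotation as R
from scipy.optimize import least_squares
LO=np.array([-2.53,-.77,.04,-1,.28,-3.11]);HI=np.array([2.53,2.02,2.7,4.14,2.66,3.11])
def fk(q,Lt):
    rz=lambda a:R.from_euler('z',a); ry=lambda a:R.from_euler('y',a)
    p=np.array([.0004+.5037*np.sin(q[1])+.3826*np.sin(q[1]+q[2]+.1262),.0765,-.0911+Lt+.5037*np.cos(q[1])+.3826*np.cos(q[1]+q[2]+.1262)])
    r=rz(q[0])*ry(q[1]+q[2])*rz(q[3])*ry(q[4])*rz(q[5]+np.pi/2)
    return rz(q[0]).apply(p)+r.apply([0,0,Lt]),r
def ik(P,r,Lt,seeds):
    best=None
    for s in seeds:
        f=lambda q:(lambda a:np.r_[(a[0]-P)*5,(a[1].inv()*r).as_rotvec()])(fk(q,Lt))
        o=least_squares(f,np.clip(s,LO+.01,HI-.01),bounds=(LO,HI))
        if best is None or o.cost<best.cost: best=o
    return best.x,best.cost
def pourpose(lip,yaw,th,flip=False):
    S=R.from_euler('z',yaw)*R.from_euler('y',-th)
    tool=S*R.from_euler('z',(-1 if flip else 1)*np.pi/2)*R.from_euler('x',np.pi)
    grasp=np.array(lip)+S.apply([.056,0,.052])   # bar centre
    return grasp+tool.apply([0,0,.019]),tool
E
python3 - <<'E'
from kin import *
seeds=[np.array([a,.3,1.5,b,1.3,d]) for a in(-.3,.3) for b in(-.8,0,1.5,3) for d in(-1.6,0,1.6)]
for yaw in np.radians([0,90,-90,180]):
  for flip in (0,1):
    out=[]
    for Lt in (.24,.32):
        lip=np.array([.561,.027,.160])-R.from_euler('z',yaw).apply([-.015,0,0])
        P,r=pourpose(lip,yaw,np.radians(60),flip); q,c=ik(P,r,Lt,seeds); out.append((round(c,5),q.round(2).tolist()))
    print(np.degrees(yaw),flip,out)
E
```

```text
0.0 0 [(np.float64(0.00012), [-0.14, 0.24, 2.1, 2.66, 0.28, -2.75]), (np.float64(0.0), [-0.17, 0.21, 2.3, 2.8, 0.44, -2.91])]
0.0 1 [(np.float64(0.00012), [-0.14, 0.24, 2.1, 2.66, 0.28, 0.39]), (np.float64(0.0), [-0.17, 0.21, 2.3, 2.8, 0.44, 0.23])]
90.0 0 [(np.float64(0.0), [-0.42, 0.57, 1.51, 0.91, 1.63, -2.22]), (np.float64(0.0), [-0.52, 0.66, 1.48, 0.85, 1.67, -2.31])]
90.0 1 [(np.float64(0.0), [-0.42, 0.57, 1.51, 0.91, 1.63, 0.92]), (np.float64(0.0), [-0.52, 0.66, 1.48, 0.85, 1.67, 0.83])]
-90.0 0 [(np.float64(0.0), [0.25, 0.6, 1.46, -1.0, 1.52, 2.11]), (np.float64(0.0), [0.36, 0.69, 1.4, -0.95, 1.58, 2.19])]
-90.0 1 [(np.float64(0.0), [0.25, 0.6, 1.46, -1.0, 1.52, -1.03]), (np.float64(0.0), [0.36, 0.69, 1.4, -0.95, 1.58, -0.95])]
180.0 0 [(np.float64(0.0), [-0.07, 0.88, 0.89, -0.09, 2.41, 3.05]), (np.float64(0.0), [-0.06, 1.09, 0.56, -0.09, 2.53, 3.04])]
180.0 1 [(np.float64(0.0), [-0.07, 0.88, 0.89, -0.09, 2.41, -0.1]), (np.float64(0.0), [-0.06, 1.09, 0.56, -0.09, 2.53, -0.11])]
```

Emit:
apply_moves --delta_pos '[[0,0.08,-0.08],[0.02,0.16,-0.16],[0.039,0.249,-0.25],[0.039,0.249,-0.35],[0.039,0.249,-0.45],[0.039,0.249,-0.54],[0.039,0.249,-0.62],[0.039,0.249,-0.62]]' --dr '[[0,0,-0.1],[0,0,-0.2],[0,0,-0.3],[0,0,-0.376],[0,0,-0.376],[0,0,-0.376],[0,0,-0.376],[0,0,-0.376]]' --jaw '[0.5,0.5,0.5,0.5,0.5,0.5,0.5,0.5]'

```text
time: 9.55
tool_pos: [0.4902, -0.1926, 0.1435]
tool_rot: [-3.129, -0.004, 1.384]
contact_force: [-1.1, -0.0, -0.4]
opening: 0.0458
grip_force: 0.0
```

Emit:
apply_moves --delta_pos '[[0,0,0],[0,0,0],[0,0,0]]' --dr '[[0,0,0],[0,0,0],[0,0,0]]' --jaw '[0.5,0.5,0.5]'

```text
time: 9.8
tool_pos: [0.4956, -0.1962, 0.1525]
tool_rot: [3.137, 0.002, 1.384]
contact_force: [-0.1, -0.8, -1.0]
opening: 0.0461
grip_force: 0.0
```

```bash
python3 - <<'E'
from h import *
a0=cv2.imread("pics/s5.png").astype(int)
im,c,st=snap("scene","s6.png"); a=cv2.imread("pics/s6.png"); 
h=cv2.cvtColor(a,cv2.COLOR_BGR2HSV); m=cv2.inRange(h,(0,0,0),(180,255,45))
n,l,s,ce=cv2.connectedComponentsWithStats(m)
print([(ce[i].round(1).tolist(),s[i,4]) for i in range(1,n) if 30<s[i,4]<400 and 200<ce[i][0]<400 and ce[i][1]>190])
print(st["tool_pos"],st["tool_rot"],st["qpos"].round(4))
E
```

```text
[([294.7, 192.1], np.int32(239)), ([279.3, 200.3], np.int32(40)), ([367.6, 209.8], np.int32(72)), ([311.1, 225.8], np.int32(34)), ([330.8, 233.6], np.int32(35)), ([250.2, 283.8], np.int32(113)), ([222.3, 309.9], np.int32(128))]
[ 0.49561382 -0.19618483  0.15248082] [3.13651357e+00 1.66572512e-03 1.38371527e+00] [-5.2080e-01  4.2470e-01  1.6167e+00  1.0000e-04  1.0948e+00 -3.3380e-01]
```

Emit:
apply_moves --delta_pos '[[-0.004,-0.01,-0.05],[-0.004,-0.01,-0.1],[-0.004,-0.01,-0.15],[-0.004,-0.01,-0.19],[-0.004,-0.01,-0.22],[-0.004,-0.01,-0.24],[-0.004,-0.01,-0.24],[-0.004,-0.01,-0.24]]' --dr '[[0,0,0],[0,0,0],[0,0,0],[0,0,0],[0,0,0],[0,0,0],[0,0,0],[0,0,0]]' --jaw '[0.5,0.5,0.5,0.5,0.5,0.5,0.5,0.5]'

```text
time: 10.52
tool_pos: [0.493, -0.1997, 0.0545]
tool_rot: [3.14, 0.0, 1.384]
contact_force: [-0.3, 0.0, -0.1]
opening: 0.0459
grip_force: 0.0
```

Emit:
apply_moves --delta_pos '[[0,0,0],[0,0,0],[0,0,0],[0,0,0],[0,0,0],[0,0,0],[0,0,0],[0,0,0]]' --dr '[[0,0,0],[0,0,0],[0,0,0],[0,0,0],[0,0,0],[0,0,0],[0,0,0],[0,0,0]]' --jaw '[0.05,0.05,0.05,0.05,0.05,0.05,0.05,0.05]' --force 40

```text
time: 11.18
tool_pos: [0.4924, -0.1993, 0.0535]
tool_rot: [3.142, -0.0, 1.384]
contact_force: [0.6, 0.2, -0.1]
opening: 0.0139
grip_force: 40.0
```

Emit:
apply_moves --delta_pos '[[0,0,0.02],[0,0,0.06],[0,0,0.12],[0,0,0.18],[0,0,0.25],[0,0,0.32],[0,0,0.38],[0,0,0.42]]' --dr '[[0,0,0],[0,0,0],[0,0,0],[0,0,0],[0,0,0],[0,0,0],[0,0,0],[0,0,0]]' --jaw '[0.05,0.05,0.05,0.05,0.05,0.05,0.05,0.05]'

```text
time: 11.85
tool_pos: [0.4927, -0.1995, 0.2246]
tool_rot: [3.139, 0.001, 1.384]
contact_force: [0.2, 0.2, -2.2]
opening: 0.0137
grip_force: 40.0
```

Gripped (13.9 mm ≈ bar thickness). Carrying it over the funnel while turning so the lip faces −y.

Emit:
apply_moves --delta_pos '[[0.005,0.01,0.015],[0.015,0.025,0.035],[0.025,0.045,0.06],[0.035,0.065,0.085],[0.045,0.085,0.105],[0.055,0.1,0.12],[0.063,0.115,0.132],[0.068,0.124,0.138]]' --dr '[[0,0,0.08],[0,0,0.2],[0,0,0.32],[0,0,0.45],[0,0,0.58],[0,0,0.7],[0,0,0.8],[0,0,0.88]]' --jaw '[0.05,0.05,0.05,0.05,0.05,0.05,0.05,0.05]'

```text
time: 12.52
tool_pos: [0.5196, -0.149, 0.2777]
tool_rot: [3.141, 0.0, 1.827]
contact_force: [-0.1, -0.0, -2.5]
opening: 0.0138
grip_force: 40.0
```

Emit:
apply_moves --delta_pos '[[0.01,0.02,0.002],[0.02,0.055,0.005],[0.035,0.09,0.008],[0.05,0.13,0.012],[0.065,0.17,0.012],[0.08,0.2,0.012],[0.092,0.23,0.012],[0.1,0.25,0.012]]' --dr '[[0,0,0.08],[0,0,0.2],[0,0,0.32],[0,0,0.45],[0,0,0.58],[0,0,0.7],[0,0,0.8],[0,0,0.88]]' --jaw '[0.05,0.05,0.05,0.05,0.05,0.05,0.05,0.05]'

```text
time: 13.18
tool_pos: [0.5597, -0.0482, 0.2814]
tool_rot: [-3.141, -0.001, 2.268]
contact_force: [0.7, 0.3, -2.8]
opening: 0.0136
grip_force: 40.0
```

Emit:
apply_moves --delta_pos '[[0,0.02,0],[0,0.045,0],[0,0.07,0],[0,0.1,0],[0,0.13,0],[0,0.16,0],[0,0.18,0],[0,0.2,0]]' --dr '[[0,0,0.08],[0,0,0.2],[0,0,0.32],[0,0,0.45],[0,0,0.58],[0,0,0.7],[0,0,0.8],[0,0,0.88]]' --jaw '[0.05,0.05,0.05,0.05,0.05,0.05,0.05,0.05]'

```text
time: 13.85
tool_pos: [0.5593, 0.031, 0.2814]
tool_rot: [-3.141, -0.001, 2.707]
contact_force: [-0.1, -0.7, -2.1]
opening: 0.0137
grip_force: 40.0
```

Emit:
apply_moves --delta_pos '[[0,0.02,0],[0,0.045,0],[0,0.07,-0.005],[0,0.1,-0.012],[0,0.13,-0.02],[0,0.155,-0.03],[0.003,0.175,-0.04],[0.003,0.19,-0.048]]' --dr '[[0,0,0.08],[0,0,0.2],[0,0,0.32],[0,0,0.45],[0,0,0.58],[0,0,0.7],[0,0,0.8],[0,0,0.88]]' --jaw '[0.05,0.05,0.05,0.05,0.05,0.05,0.05,0.05]'

```text
time: 14.52
tool_pos: [0.5605, 0.1071, 0.2619]
tool_rot: [3.141, -0.001, -3.136]
contact_force: [-0.4, 0.5, -2.0]
opening: 0.0141
grip_force: 40.0
```

```bash
python3 - <<'E'
from h import *
im,c,st=snap("scene","s7.png"); print(st["tool_pos"].round(4),st["tool_rot"].round(3),st["qpos"].round(3),st["contact_force"].round(1))
a=cv2.imread("pics/s7.png"); cv2.imwrite("pics/crop7.png",cv2.resize(a[110:260,250:400],None,fx=4,fy=4,interpolation=cv2.INTER_CUBIC))
E
```

```text
[0.5605 0.1071 0.2619] [ 3.141e+00 -1.000e-03 -3.136e+00] [ 0.054  0.404  1.332  0.     1.406 -1.522] [-0.4  0.5 -2. ]
```

Emit:
apply_moves --delta_pos '[[0,-0.007,-0.007],[0,-0.014,-0.014],[0,-0.021,-0.021],[0,-0.028,-0.028],[0,-0.035,-0.036],[0,-0.042,-0.044],[0,-0.05,-0.052],[0,-0.056,-0.058]]' --dr '[[0.1,0,0],[0.22,0,0],[0.35,0,0],[0.48,0,0],[0.62,0,0],[0.75,0,0],[0.88,0,0],[1,0,0]]' --jaw '[0.05,0.05,0.05,0.05,0.05,0.05,0.05,0.05]'

```text
time: 15.23
tool_pos: [0.5608, 0.083, 0.2392]
tool_rot: [2.639, 0.001, -3.141]
contact_force: [-0.9, 0.6, -3.2]
opening: 0.0138
grip_force: 40.0
```

```bash
python3 - <<'E'
from h import *
st=telemetry.observe(); r=R.from_euler('xyz',st["tool_rot"]); S=r*(R.from_euler('z',np.pi/2)*R.from_euler('x',np.pi)).inv()
p=st["tool_pos"]; print(p.round(4),"lip",(p+S.apply([-.056,0,-.0305])).round(4),"tilt",np.degrees(np.arccos(S.as_matrix()[2,2])),st["qpos"].round(3))
E
```

```text
[0.5608 0.083  0.2392] lip [0.5609 0.0487 0.1855] tilt 28.791483250500807 [-0.26   0.437  1.455  0.491  1.411 -1.952]
```

Emit:
apply_moves --delta_pos '[[0,-0.009,-0.001],[0,-0.018,-0.003],[0,-0.028,-0.006],[0,-0.037,-0.009],[0,-0.046,-0.013],[0,-0.056,-0.017],[0,-0.065,-0.021],[0,-0.075,-0.025]]' --dr '[[0.12,0,0],[0.25,0,0],[0.38,0,0],[0.5,0,0],[0.62,0,0],[0.75,0,0],[0.88,0,0],[1,0,0]]' --jaw '[0.05,0.05,0.05,0.05,0.05,0.05,0.05,0.05]'

```text
time: 15.9
tool_pos: [0.5609, 0.053, 0.2291]
tool_rot: [2.14, 0.002, -3.141]
contact_force: [0.5, -0.7, -1.6]
opening: 0.0139
grip_force: 40.0
```

Emit:
apply_moves --delta_pos '[[0,-0.004,0],[0,-0.008,0],[0,-0.008,0],[0,-0.008,0],[0,-0.008,0],[0,-0.008,0],[0,-0.008,0],[0,-0.008,0]]' --dr '[[0.06,0,0],[0.12,0,0],[0.12,0,0],[0.12,0,0],[0.12,0,0],[0.12,0,0],[0.12,0,0],[0.12,0,0]]' --jaw '[0.05,0.05,0.05,0.05,0.05,0.05,0.05,0.05]'

```text
time: 16.57
tool_pos: [0.5608, 0.0511, 0.2295]
tool_rot: [2.082, 0.003, -3.14]
contact_force: [-1.0, -0.6, -1.8]
opening: 0.0135
grip_force: 40.0
```

```bash
python3 - <<'E'
from h import *
im,c,st=snap("scene","s8.png"); snap("side","d8.png"); r=R.from_euler('xyz',st["tool_rot"]); S=r*(R.from_euler('z',np.pi/2)*R.from_euler('x',np.pi)).inv()
p=st["tool_pos"]; print(p.round(4),"lip",(p+S.apply([-.056,0,-.0305])).round(4),"tilt",np.degrees(np.arccos(S.as_matrix()[2,2])),st["qpos"].round(3))
cv2.imwrite("pics/crop8.png",np.hstack([cv2.resize(cv2.imread(f"pics/{n}.png")[y:y+150,x:x+130],None,fx=3,fy=3,interpolation=cv2.INTER_CUBIC) for n,x,y in [("s8",265,110),("d8",260,110)]]))
E
```

```text
[0.5608 0.0511 0.2295] lip [0.561  0.0503 0.1658] tilt 60.69452874805535 [-0.51   0.644  1.491  0.87   1.669 -2.31 ]
```

View pics/crop8.png

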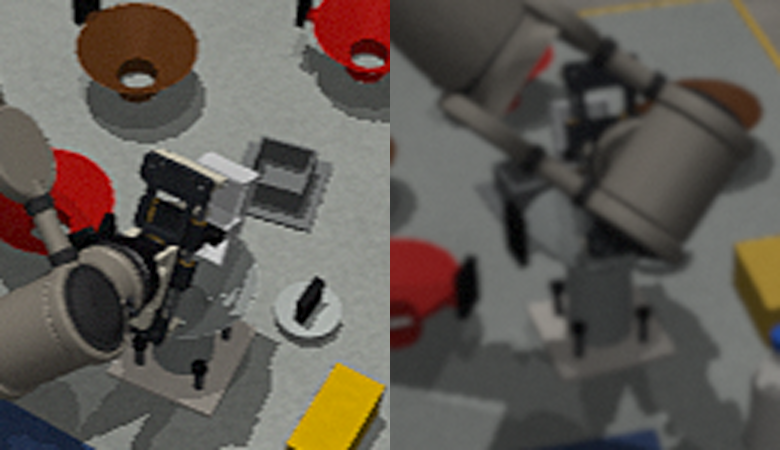

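Poured at 60.7° with no stray ball in view. Untilting and returning.

Emit:
apply_moves --delta_pos '[[0,0.009,0.004],[0,0.018,0.008],[0,0.028,0.012],[0,0.037,0.015],[0,0.047,0.018],[0,0.057,0.021],[0,0.066,0.024],[0,0.076,0.027]]' --dr '[[-0.12,0,0],[-0.25,0,0],[-0.38,0,0],[-0.5,0,0],[-0.62,0,0],[-0.75,0,0],[-0.88,0,0],[-1,0,0]]' --jaw '[0.05,0.05,0.05,0.05,0.05,0.05,0.05,0.05]'

```text
time: 17.33
tool_pos: [0.5607, 0.0813, 0.2405]
tool_rot: [2.584, 0.002, -3.14]
contact_force: [-1.2, -0.5, -2.3]
opening: 0.0135
grip_force: 40.0
```

Emit:
apply_moves --delta_pos '[[0,0.007,0.012],[0,0.014,0.024],[0,0.021,0.035],[0,0.028,0.045],[0,0.035,0.052],[0,0.042,0.06],[0,0.05,0.066],[0,0.057,0.07]]' --dr '[[-0.12,0,0],[-0.25,0,0],[-0.38,0,0],[-0.5,0,0],[-0.62,0,0],[-0.75,0,0],[-0.88,0,0],[-1,0,0]]' --jaw '[0.05,0.05,0.05,0.05,0.05,0.05,0.05,0.05]'

```text
time: 18.0
tool_pos: [0.5606, 0.1044, 0.2686]
tool_rot: [3.084, 0.001, -3.139]
contact_force: [-0.8, -0.2, -1.3]
opening: 0.0135
grip_force: 40.0
```

Emit:
apply_moves --delta_pos '[[0,-0.02,0.02],[0,-0.045,0.045],[0,-0.07,0.048],[0,-0.1,0.048],[0,-0.13,0.048],[0,-0.155,0.048],[0,-0.175,0.048],[0,-0.19,0.048]]' --dr '[[-0.12,0,0],[-0.12,0,-0.1],[-0.12,0,-0.22],[-0.12,0,-0.35],[-0.12,0,-0.48],[-0.12,0,-0.62],[-0.12,0,-0.75],[-0.12,0,-0.88]]' --jaw '[0.05,0.05,0.05,0.05,0.05,0.05,0.05,0.05]'

```text
time: 18.67
tool_pos: [0.5603, 0.0275, 0.287]
tool_rot: [3.139, 0.012, 2.7]
contact_force: [0.2, 0.1, -1.6]
opening: 0.0137
grip_force: 40.0
```

Emit:
apply_moves --delta_pos '[[0,-0.03,0],[0,-0.06,0],[0,-0.1,0],[0,-0.14,0],[-0.02,-0.2,0],[-0.04,-0.26,0],[-0.06,-0.32,0],[-0.08,-0.37,0]]' --dr '[[0,0,-0.1],[0,0,-0.22],[0,0,-0.35],[0,0,-0.48],[0,0,-0.6],[0,0,-0.75],[0,0,-0.88],[0,0,-1]]' --jaw '[0.05,0.05,0.05,0.05,0.05,0.05,0.05,0.05]'

```text
time: 19.33
tool_pos: [0.528, -0.1211, 0.287]
tool_rot: [3.14, 0.012, 2.2]
contact_force: [-0.1, 0.6, -0.9]
opening: 0.0136
grip_force: 40.0
```

```bash
python3 - <<'E'
from h import *
st=telemetry.observe(); print(st["tool_pos"].round(4),st["tool_rot"].round(4),st["qpos"].round(3))
E
```

```text
[ 0.528  -0.1211  0.287 ] [3.1398 0.012  2.2004] [-0.364  0.328  1.377 -0.005  1.425 -0.993]
```

Emit:
apply_moves --delta_pos '[[-0.01,-0.02,0],[-0.02,-0.05,0],[-0.035,-0.08,-0.02],[-0.05,-0.11,-0.03],[-0.06,-0.14,-0.045],[-0.07,-0.16,-0.06],[-0.08,-0.18,-0.075],[-0.088,-0.196,-0.075]]' --dr '[[0.019,0.014,-0.12],[0.019,0.014,-0.24],[0.019,0.014,-0.38],[0.019,0.014,-0.5],[0.019,0.014,-0.62],[0.019,0.014,-0.75],[0.019,0.014,-0.88],[0.019,0.014,-1]]' --jaw '[0.05,0.05,0.05,0.05,0.05,0.05,0.05,0.05]'

```text
time: 20.0
tool_pos: [0.4925, -0.1984, 0.2558]
tool_rot: [-3.138, -0.001, 1.7]
contact_force: [0.5, 0.3, -1.3]
opening: 0.0138
grip_force: 40.0
```

Emit:
apply_moves --delta_pos '[[0,0,-0.03],[0,0,-0.08],[0,0,-0.13],[0,0,-0.18],[0,0,-0.24],[0,0,-0.3],[0,0,-0.35],[0,0,-0.38]]' --dr '[[0,0,-0.1],[0,0,-0.2],[0,0,-0.3],[0,0,-0.4],[0,0,-0.5],[0,0,-0.6],[0,0,-0.63],[0,0,-0.63]]' --jaw '[0.05,0.05,0.05,0.05,0.05,0.05,0.05,0.05]'

```text
time: 20.67
tool_pos: [0.4923, -0.1975, 0.1029]
tool_rot: [-3.137, -0.0, 1.388]
contact_force: [0.0, 0.4, -1.8]
opening: 0.0138
grip_force: 40.0
```

```bash
python3 - <<'E'
from h import *
st=telemetry.observe(); print(st["tool_pos"].round(4),st["tool_rot"].round(4),st["contact_force"].round(2))
E
```

```text
[ 0.4923 -0.1975  0.1029] [-3.1371e+00 -3.0000e-04  1.3877e+00] [ 0.    0.45 -1.75]
```

Emit:
apply_moves --delta_pos '[[0,0,-0.03],[0,0,-0.06],[0,0,-0.08],[0,0,-0.095],[0,0,-0.108],[0,0,-0.116],[0,0,-0.12],[0,0,-0.121]]' --dr '[[0,0,0],[0,0,0],[0,0,0],[0,0,0],[0,0,0],[0,0,0],[0,0,0],[0,0,0]]' --jaw '[0.05,0.05,0.05,0.05,0.05,0.05,0.05,0.05]'

```text
time: 21.33
tool_pos: [0.4937, -0.1985, 0.0568]
tool_rot: [-3.141, 0.002, 1.389]
contact_force: [0.7, -0.0, -1.6]
opening: 0.0138
grip_force: 40.0
```

Emit:
apply_moves --delta_pos '[[0,0,0],[0,0,0],[0,0,0],[0,0,0],[0,0,0.04],[0,0,0.12],[0,0,0.2],[0,0,0.3]]' --dr '[[0,0,0],[0,0,0],[0,0,0],[0,0,0],[0,0,0],[0,0,0],[0,0,0],[0,0,0]]' --jaw '[0.5,0.5,0.5,0.5,0.5,0.5,0.5,0.5]'

```text
time: 22.0
tool_pos: [0.4926, -0.198, 0.1769]
tool_rot: [-3.138, 0.001, 1.389]
contact_force: [0.7, -0.7, 0.1]
opening: 0.046
grip_force: 0.0
```

Emit:
apply_moves --delta_pos '[[0,-0.05,0.1],[0,-0.12,0.2],[-0.01,-0.19,0.3],[-0.02,-0.25,0.4],[-0.035,-0.25,0.5],[-0.035,-0.25,0.56],[-0.035,-0.25,0.56],[-0.035,-0.25,0.56]]' --dr '[[0,0,0.1],[0,0,0.2],[0,0,0.3],[0,0,0.37],[0,0,0.37],[0,0,0.37],[0,0,0.37],[0,0,0.37]]' --jaw '[0.5,0.5,0.5,0.5,0.5,0.5,0.5,0.5]'

```text
time: 22.67
tool_pos: [0.4799, -0.2993, 0.4036]
tool_rot: [3.138, 0.006, 1.573]
contact_force: [0.0, 0.5, -1.8]
opening: 0.0458
grip_force: 0.0
```

```bash
cat > bars.py <<'E'
from h import *
import sys
def bars(tag):
    im,c,st=snap("wrist",tag+".png"); w=cv2.imread(f"pics/{tag}.png"); h=cv2.cvtColor(w,cv2.COLOR_BGR2HSV); m=cv2.inRange(h,(0,0,0),(180,255,70))
    print(st["tool_pos"].round(4),st["tool_rot"].round(3))
    x0,y0=proj(c,[.36,-.13,0])[0]; k=m.copy(); k[:max(0,int(y0))]=0; k[250:]=0; k[:,:260]=0;k[:,385:]=0
    n,l,s,ce=cv2.connectedComponentsWithStats(k)
    for i in range(1,n):
        if s[i,4]<250: continue
        pts=np.argwhere(l==i)[:,::-1].astype(np.float32)
        b=[onz(c,*map(float,p),.083)[:2] for p in cv2.boxPoints(cv2.minAreaRect(pts))]; P=np.array([onz(c,*map(float,p),.083)[:2] for p in pts])
        d=max([b[1]-b[0],b[2]-b[1]],key=np.linalg.norm); d=d*np.sign(d[1]); print("bar",ce[i].round(),s[i,4],P.mean(0).round(4),"len",np.linalg.norm(d).round(3),"yaw",np.arctan2(-d[0],d[1]).round(3))
    return w
E
python3 - <<'E'
from bars import *
w=bars("w9"); cv2.imwrite("pics/crop9.png",cv2.resize(w[0:250,180:460],None,fx=2,fy=2))
E
```

```text
[ 0.4799 -0.2993  0.4036] [3.138 0.006 1.573]
bar [333.  68.] 594 [ 0.4927 -0.2004] len 0.068 yaw -0.146
bar [329. 150.] 480 [ 0.4886 -0.3066] len 0.069 yaw 0.208
bar [314. 223.] 401 [ 0.4674 -0.415 ] len 0.072 yaw -0.08
```

View pics/crop9.png

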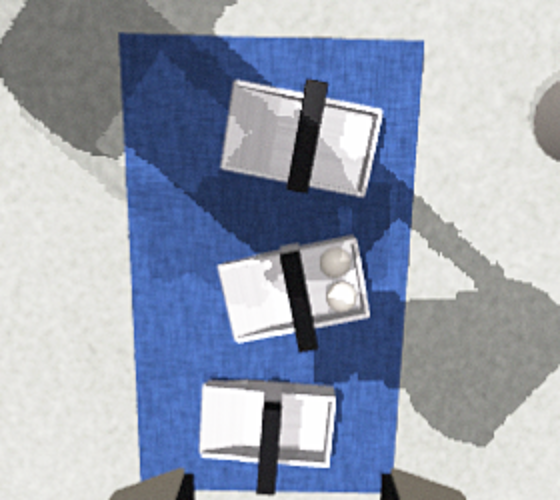

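The top scoop is now empty and standing upright. The middle scoop, with two balls, hasn't moved. Taking it.

Emit:
apply_moves --delta_pos '[[0,0,-0.09],[0.01,-0.01,-0.18],[0.021,-0.017,-0.27],[0.021,-0.017,-0.36],[0.021,-0.017,-0.45],[0.021,-0.017,-0.54],[0.021,-0.017,-0.6],[0.021,-0.017,-0.634]]' --dr '[[0.012,0,0.1],[0.012,0,0.2],[0.012,0,0.3],[0.012,0,0.416],[0.012,0,0.416],[0.012,0,0.416],[0.012,0,0.416],[0.012,0,0.416]]' --jaw '[0.5,0.5,0.5,0.5,0.5,0.5,0.5,0.5]'

```text
time: 23.38
tool_pos: [0.4855, -0.3027, 0.1416]
tool_rot: [-3.136, -0.012, 1.783]
contact_force: [-1.0, -0.6, -0.0]
opening: 0.0455
grip_force: 0.0
```

Emit:
apply_moves --delta_pos '[[0,0,0],[0,0,-0.05],[0,0,-0.1],[0,0,-0.15],[0,0,-0.19],[0,0,-0.22],[0,0,-0.24],[0,0,-0.241]]' --dr '[[0,0,0],[0,0,0],[0,0,0],[0,0,0],[0,0,0],[0,0,0],[0,0,0],[0,0,0]]' --jaw '[0.5,0.5,0.5,0.5,0.5,0.5,0.5,0.5]'

```text
time: 24.05
tool_pos: [0.4872, -0.3044, 0.0494]
tool_rot: [-3.139, -0.007, 1.782]
contact_force: [0.2, -0.3, -0.5]
opening: 0.0462
grip_force: 0.0
```

Emit:
apply_moves --delta_pos '[[0,0,0],[0,0,0],[0,0,0],[0,0,0],[0,0,0],[0,0,0],[0,0,0],[0,0,0]]' --dr '[[0,0,0],[0,0,0],[0,0,0],[0,0,0],[0,0,0],[0,0,0],[0,0,0],[0,0,0]]' --jaw '[0.05,0.05,0.05,0.05,0.05,0.05,0.05,0.05]' --force 40

```text
time: 24.72
tool_pos: [0.4884, -0.3054, 0.0512]
tool_rot: [3.141, -0.004, 1.782]
contact_force: [1.3, -0.7, 2.1]
opening: 0.0135
grip_force: 40.0
```

Emit:
apply_moves --delta_pos '[[0,0,0.02],[0,0,0.06],[0,0,0.12],[0,0,0.18],[0,0,0.25],[0,0,0.32],[0,0,0.38],[0,0,0.42]]' --dr '[[0,0,0],[0,0,0],[0,0,0],[0,0,0],[0,0,0],[0,0,0],[0,0,0],[0,0,0]]' --jaw '[0.05,0.05,0.05,0.05,0.05,0.05,0.05,0.05]'

```text
time: 25.38
tool_pos: [0.4882, -0.3055, 0.2216]
tool_rot: [3.141, -0.002, 1.782]
contact_force: [-0.2, -0.5, -1.4]
opening: 0.014
grip_force: 40.0
```

Emit:
apply_moves --delta_pos '[[0.005,0.02,0.02],[0.015,0.06,0.045],[0.025,0.1,0.07],[0.035,0.15,0.09],[0.05,0.2,0.11],[0.06,0.24,0.13],[0.07,0.28,0.14],[0.08,0.31,0.146]]' --dr '[[0,0,0.08],[0,0,0.2],[0,0,0.32],[0,0,0.45],[0,0,0.58],[0,0,0.7],[0,0,0.82],[0,0,0.906]]' --jaw '[0.05,0.05,0.05,0.05,0.05,0.05,0.05,0.05]'

```text
time: 26.05
tool_pos: [0.5199, -0.1799, 0.2779]
tool_rot: [-3.141, -0.004, 2.239]
contact_force: [-0.7, -0.7, -2.0]
opening: 0.0138
grip_force: 40.0
```

Emit:
apply_moves --delta_pos '[[0.01,0.04,0.002],[0.02,0.08,0.005],[0.035,0.13,0.008],[0.05,0.18,0.01],[0.065,0.23,0.01],[0.08,0.28,0.01],[0.092,0.33,0.01],[0.1,0.375,0.01]]' --dr '[[0,0,0.08],[0,0,0.2],[0,0,0.32],[0,0,0.45],[0,0,0.58],[0,0,0.7],[0,0,0.82],[0,0,0.906]]' --jaw '[0.05,0.05,0.05,0.05,0.05,0.05,0.05,0.05]'

```text
time: 26.72
tool_pos: [0.5599, -0.0301, 0.2807]
tool_rot: [-3.141, -0.006, 2.691]
contact_force: [1.1, -0.3, -2.2]
opening: 0.0137
grip_force: 40.0
```

Emit:
apply_moves --delta_pos '[[0,0.045,0],[0,0.09,0],[0,0.14,0],[0,0.19,-0.005],[0.002,0.24,-0.015],[0.002,0.28,-0.03],[0.002,0.315,-0.042],[0.002,0.342,-0.05]]' --dr '[[0,0,0.08],[0,0,0.2],[0,0,0.32],[0,0,0.45],[0,0,0.58],[0,0,0.7],[0,0,0.82],[0,0,0.906]]' --jaw '[0.05,0.05,0.05,0.05,0.05,0.05,0.05,0.05]'

```text
time: 27.38
tool_pos: [0.5602, 0.1066, 0.2602]
tool_rot: [-3.141, -0.006, -3.138]
contact_force: [0.9, -0.8, -2.5]
opening: 0.0138
grip_force: 40.0
```

```bash
python3 - <<'E'
from h import *
st=telemetry.observe(); print(st["tool_pos"].round(4),st["tool_rot"].round(4),st["qpos"].round(3))
E
```

```text
[0.5602 0.1066 0.2602] [-3.1412 -0.0063 -3.1383] [ 0.054  0.408  1.331 -0.     1.409 -1.52 ]
```

Emit:
apply_moves --delta_pos '[[0,-0.007,-0.007],[0,-0.014,-0.014],[0,-0.021,-0.021],[0,-0.028,-0.028],[0,-0.035,-0.036],[0,-0.042,-0.043],[0,-0.05,-0.05],[0,-0.056,-0.055]]' --dr '[[0.1,0,0],[0.22,0,0],[0.35,0,0],[0.48,0,0],[0.62,0,0],[0.75,0,0],[0.88,0,0],[1,0,0]]' --jaw '[0.05,0.05,0.05,0.05,0.05,0.05,0.05,0.05]'

```text
time: 28.05
tool_pos: [0.5608, 0.0822, 0.2389]
tool_rot: [2.64, -0.004, -3.141]
contact_force: [0.0, 0.3, -2.5]
opening: 0.0135
grip_force: 40.0
```

Emit:
apply_moves --delta_pos '[[0,-0.009,-0.001],[0,-0.018,-0.003],[0,-0.028,-0.006],[0,-0.037,-0.009],[0,-0.046,-0.013],[0,-0.056,-0.017],[0,-0.065,-0.021],[0,-0.075,-0.025]]' --dr '[[0.12,0,0],[0.25,0,0],[0.38,0,0],[0.5,0,0],[0.62,0,0],[0.75,0,0],[0.88,0,0],[1,0,0]]' --jaw '[0.05,0.05,0.05,0.05,0.05,0.05,0.05,0.05]'

```text
time: 28.72
tool_pos: [0.5609, 0.0522, 0.2289]
tool_rot: [2.14, -0.002, -3.139]
contact_force: [-0.1, -0.8, -1.0]
opening: 0.0135
grip_force: 40.0
```

Emit:
apply_moves --delta_pos '[[0,-0.004,0],[0,-0.008,0],[0,-0.008,0],[0,-0.008,0],[0,-0.008,0],[0,-0.008,0],[0,-0.008,0],[0,-0.008,0]]' --dr '[[0.06,0,0],[0.12,0,0],[0.12,0,0],[0.12,0,0],[0.12,0,0],[0.12,0,0],[0.12,0,0],[0.12,0,0]]' --jaw '[0.05,0.05,0.05,0.05,0.05,0.05,0.05,0.05]'

```text
time: 29.38
tool_pos: [0.5608, 0.0503, 0.2296]
tool_rot: [2.083, -0.002, -3.137]
contact_force: [-0.1, 0.2, -1.2]
opening: 0.0136
grip_force: 40.0
```

Emit:
apply_moves --delta_pos '[[0,0,0],[0,0,0],[0,0,0],[0,0,0],[0,0,0],[0,0,0]]' --dr '[[0,0,0],[0,0,0],[0,0,0],[0,0,0],[0,0,0],[0,0,0]]' --jaw '[0.05,0.05,0.05,0.05,0.05,0.05]'

```text
time: 29.88
tool_pos: [0.5608, 0.0499, 0.2291]
tool_rot: [2.082, -0.003, -3.138]
contact_force: [-0.2, 0.3, -1.8]
opening: 0.014
grip_force: 40.0
```

```bash
python3 - <<'E'
from h import *
st=telemetry.observe(); r=R.from_euler('xyz',st["tool_rot"]); S=r*(R.from_euler('z',np.pi/2)*R.from_euler('x',np.pi)).inv()
p=st["tool_pos"]; print(p.round(4),"lip",(p+S.apply([-.056,0,-.028])).round(4),"tilt",np.degrees(np.arccos(S.as_matrix()[2,2])))
E
```

```text
[0.5608 0.0499 0.2291] lip [0.5607 0.0469 0.1665] tilt 60.719842382622815
```

Emit:
apply_moves --delta_pos '[[0,0.009,0.004],[0,0.018,0.008],[0,0.028,0.012],[0,0.037,0.015],[0,0.047,0.018],[0,0.057,0.021],[0,0.066,0.024],[0,0.076,0.027]]' --dr '[[-0.12,0,0],[-0.25,0,0],[-0.38,0,0],[-0.5,0,0],[-0.62,0,0],[-0.75,0,0],[-0.88,0,0],[-1,0,0]]' --jaw '[0.05,0.05,0.05,0.05,0.05,0.05,0.05,0.05]'

```text
time: 30.55
tool_pos: [0.5607, 0.0804, 0.2404]
tool_rot: [2.585, -0.003, -3.14]
contact_force: [-0.0, -0.1, -2.2]
opening: 0.0138
grip_force: 40.0
```

Emit:
apply_moves --delta_pos '[[0,0.007,0.012],[0,0.014,0.024],[0,0.021,0.035],[0,0.028,0.045],[0,0.035,0.052],[0,0.042,0.06],[0,0.05,0.066],[0,0.057,0.07]]' --dr '[[-0.12,0,0],[-0.25,0,0],[-0.38,0,0],[-0.5,0,0],[-0.62,0,0],[-0.75,0,0],[-0.88,0,0],[-1,0,0]]' --jaw '[0.05,0.05,0.05,0.05,0.05,0.05,0.05,0.05]'

```text
time: 31.22
tool_pos: [0.5606, 0.1035, 0.2685]
tool_rot: [3.084, -0.004, 3.141]
contact_force: [-0.1, -0.4, -1.7]
opening: 0.0137
grip_force: 40.0
```

Emit:
apply_moves --delta_pos '[[0,-0.02,0.02],[0,-0.045,0.045],[0,-0.07,0.048],[0,-0.1,0.048],[0,-0.13,0.048],[0,-0.155,0.048],[0,-0.175,0.048],[0,-0.19,0.048]]' --dr '[[-0.06,0,0],[-0.115,0,0],[-0.115,0,0],[-0.115,0,0],[-0.115,0,0],[-0.115,0,0],[-0.115,0,0],[-0.115,0,0]]' --jaw '[0.05,0.05,0.05,0.05,0.05,0.05,0.05,0.05]'

```text
time: 31.88
tool_pos: [0.5606, 0.0254, 0.2867]
tool_rot: [3.139, -0.005, 3.139]
contact_force: [0.1, -0.0, -1.5]
opening: 0.0137
grip_force: 40.0
```

Emit:
apply_moves --delta_pos '[[0,-0.03,0],[0,-0.06,0],[0,-0.09,0],[0,-0.12,0],[0,-0.15,0],[0,-0.18,0],[0,-0.2,0],[0,-0.22,0]]' --dr '[[0,0,-0.1],[0,0,-0.22],[0,0,-0.35],[0,0,-0.48],[0,0,-0.6],[0,0,-0.72],[0,0,-0.82],[0,0,-0.906]]' --jaw '[0.05,0.05,0.05,0.05,0.05,0.05,0.05,0.05]'

```text
time: 32.55
tool_pos: [0.5606, -0.0619, 0.2869]
tool_rot: [3.139, -0.005, 2.685]
contact_force: [-0.4, 0.8, -1.7]
opening: 0.0135
grip_force: 40.0
```

Emit:
apply_moves --delta_pos '[[-0.01,-0.04,0],[-0.02,-0.08,0],[-0.035,-0.12,0],[-0.05,-0.16,0],[-0.065,-0.2,0],[-0.08,-0.245,0],[-0.09,-0.285,0],[-0.1,-0.325,0]]' --dr '[[0,0,-0.1],[0,0,-0.22],[0,0,-0.35],[0,0,-0.48],[0,0,-0.6],[0,0,-0.72],[0,0,-0.82],[0,0,-0.906]]' --jaw '[0.05,0.05,0.05,0.05,0.05,0.05,0.05,0.05]'

```text
time: 33.22
tool_pos: [0.5202, -0.1921, 0.287]
tool_rot: [3.139, -0.005, 2.232]
contact_force: [-0.3, -0.4, -1.1]
opening: 0.0134
grip_force: 40.0
```

Emit:
apply_moves --delta_pos '[[-0.01,-0.04,0],[-0.02,-0.08,-0.02],[-0.03,-0.12,-0.04],[-0.04,-0.16,-0.06],[-0.05,-0.2,-0.08],[-0.06,-0.24,-0.1],[-0.07,-0.27,-0.12],[-0.08,-0.29,-0.14]]' --dr '[[0,0,-0.1],[0,0,-0.22],[0,0,-0.35],[0,0,-0.48],[0,0,-0.6],[0,0,-0.72],[0,0,-0.82],[0,0,-0.906]]' --jaw '[0.05,0.05,0.05,0.05,0.05,0.05,0.05,0.05]'

```text
time: 33.88
tool_pos: [0.4882, -0.3085, 0.2304]
tool_rot: [3.139, -0.005, 1.778]
contact_force: [-0.7, 0.4, -1.8]
opening: 0.0141
grip_force: 40.0
```

```bash
python3 - <<'E'
from h import *
st=telemetry.observe(); print(st["tool_pos"].round(4),st["tool_rot"].round(4),st["qpos"].round(3))
E
```

```text
[ 0.4882 -0.3085  0.2304] [ 3.1394 -0.0045  1.7782] [-0.699  0.437  1.367  0.005  1.34  -0.907]
```

Emit:
apply_moves --delta_pos '[[0,0.008,-0.03],[0,0.008,-0.08],[0,0.008,-0.13],[0,0.008,-0.18],[0,0.008,-0.22],[0,0.008,-0.26],[0,0.008,-0.29],[0,0.008,-0.312]]' --dr '[[0,0,0],[0,0,0],[0,0,0],[0,0,0],[0,0,0],[0,0,0],[0,0,0],[0,0,0]]' --jaw '[0.05,0.05,0.05,0.05,0.05,0.05,0.05,0.05]'

```text
time: 34.55
tool_pos: [0.4881, -0.3036, 0.1048]
tool_rot: [3.14, -0.006, 1.781]
contact_force: [0.4, -0.5, -1.5]
opening: 0.0137
grip_force: 40.0
```

```bash
python3 - <<'E'
from h import *
im,c,st=snap("scene","s10.png"); print(st["tool_pos"].round(4)); im,c2,_=snap("side","d10.png")
for f,cc in [("s10",c),("d10",c2)]:
    h=cv2.cvtColor(cv2.imread(f"pics/{f}.png"),cv2.COLOR_BGR2HSV); n,l,s,ce=cv2.connectedComponentsWithStats(cv2.inRange(h,(0,0,0),(180,255,45)))
    print([(ce[i].round(1).tolist(),int(s[i,4]),onz(cc,*ce[i],.075)[:2].round(3).tolist()) for i in range(1,n) if 30<s[i,4]<400 and 200<ce[i][0]<400 and ce[i][1]>180])
E
```

```text
[ 0.4881 -0.3036  0.1048]
[([294.6, 192.1], 236, [0.419, 0.055]), ([205.4, 188.9], 48, [0.151, -0.093]), ([251.0, 196.6], 37, [0.302, -0.038]), ([262.1, 214.1], 59, [0.375, -0.078]), ([367.6, 209.8], 72, [0.667, 0.12]), ([210.9, 207.7], 40, [0.215, -0.145]), ([211.2, 229.6], 74, [0.268, -0.213]), ([311.1, 225.8], 34, [0.538, -0.033]), ([330.9, 233.5], 36, [0.608, -0.025]), ([254.4, 241.0], 50, [0.412, -0.176]), ([222.3, 309.9], 125, [0.466, -0.417])]
[([284.9, 206.3], 114, [0.418, 0.051]), ([344.7, 209.7], 79, [0.6, -0.015])]
```

Emit:
apply_moves --delta_pos '[[0,0,-0.03],[0,0,-0.06],[0,0,-0.085],[0,0,-0.105],[0,0,-0.118],[0,0,-0.126],[0,0,-0.13],[0,0,-0.13]]' --dr '[[0,0,0],[0,0,0],[0,0,0],[0,0,0],[0,0,0],[0,0,0],[0,0,0],[0,0,0]]' --jaw '[0.05,0.05,0.05,0.05,0.05,0.05,0.05,0.05]'

```text
time: 35.32
tool_pos: [0.4889, -0.3037, 0.0543]
tool_rot: [3.139, -0.004, 1.782]
contact_force: [0.7, 0.4, -1.5]
opening: 0.014
grip_force: 40.0
```

Emit:
apply_moves --delta_pos '[[0,0,0],[0,0,0],[0,0,0],[0,0,0],[0,0,0.04],[0,0,0.12],[0,0,0.2],[0,0,0.3]]' --dr '[[0,0,0],[0,0,0],[0,0,0],[0,0,0],[0,0,0],[0,0,0],[0,0,0],[0,0,0]]' --jaw '[0.5,0.5,0.5,0.5,0.5,0.5,0.5,0.5]'

```text
time: 35.98
tool_pos: [0.4879, -0.303, 0.1743]
tool_rot: [3.141, -0.007, 1.782]
contact_force: [0.8, 0.0, 0.2]
opening: 0.0458
grip_force: 0.0
```

Emit:
apply_moves --delta_pos '[[0,0,0.1],[0,0,0.2],[-0.01,0,0.3],[-0.02,0,0.4],[-0.025,0,0.5],[-0.025,0,0.57],[-0.025,0,0.57],[-0.025,0,0.57]]' --dr '[[0,0,-0.1],[0,0,-0.2],[0,0,-0.3],[0,0,-0.416],[0,0,-0.416],[0,0,-0.416],[0,0,-0.416],[0,0,-0.416]]' --jaw '[0.5,0.5,0.5,0.5,0.5,0.5,0.5,0.5]'

```text
time: 36.65
tool_pos: [0.4791, -0.3039, 0.4044]
tool_rot: [3.136, -0.001, 1.574]
contact_force: [-0.1, -0.0, -0.2]
opening: 0.0458
grip_force: 0.0
```

```bash
python3 - <<'E'
from bars import *
w=bars("w11"); 
snap("scene","s11.png"); snap("side","d11.png"); s=cv2.imread("pics/s11.png"); d=cv2.imread("pics/d11.png")
A=cv2.resize(w[0:250,230:410],None,fx=1.7,fy=1.7)
B=cv2.resize(s[140:290,270:400],None,fx=2.83,fy=2.83,interpolation=cv2.INTER_CUBIC)
B=B[:425]
cv2.imwrite("pics/crop11.png",np.hstack([A[:425],B[:,:370]]))
E
```

```text
[ 0.4791 -0.3039  0.4044] [ 3.136e+00 -1.000e-03  1.574e+00]
bar [333.  66.] 589 [ 0.4927 -0.2008] len 0.068 yaw -0.189
bar [330. 148.] 482 [ 0.4888 -0.3053] len 0.069 yaw 0.215
bar [314. 222.] 408 [ 0.4674 -0.4151] len 0.073 yaw -0.085Traceback (most recent call last):
  File "<stdin>", line 7, in <module>
    return _nx.concatenate(arrs, 1, dtype=dtype, casting=casting)
           ~~~~~~~~~~~~~~~^^^^^^^^^^^^^^^^^^^^^^^^^^^^^^^^^^^^^^^
ValueError: all the input array dimensions except for the concatenation axis must match exactly, but along dimension 0, the array at index 0 has size 425 and the array at index 1 has size 424
```

```bash
python3 - <<'E'
from h import *
w=cv2.imread("pics/w11.png"); s=cv2.imread("pics/s11.png"); d=cv2.imread("pics/d11.png")
A=cv2.resize(w[0:250,230:410],(306,425)); B=cv2.resize(s[140:290,270:400],(368,425),interpolation=cv2.INTER_CUBIC)
cv2.imwrite("pics/crop11.png",np.hstack([A,B]))
E
```

```text
(no output)
```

View pics/crop11.png

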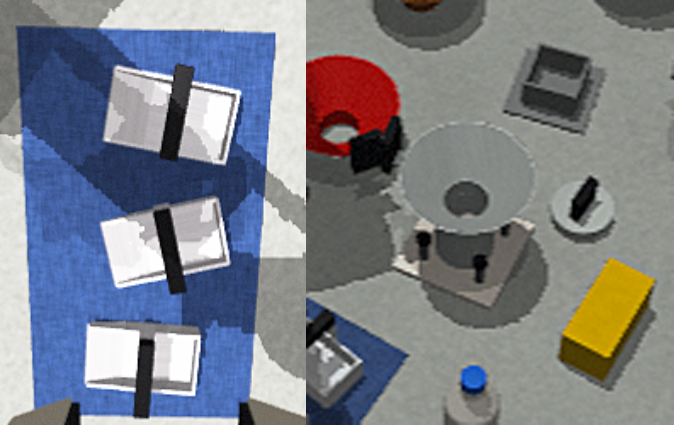

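All three scoops are empty and upright on the mat, the funnel is empty at (467,200) in the crop, and there are no stray balls. Next I return the funnel to its stand, checking its and the stand's positions first.

```bash
python3 - <<'E'
from h import *
c=cam("scene"); print("funnel",onz(c,326.7,202.8,.156).round(4))
P=[onz(c,u,v,.045)[:2] for u,v in [(352.7,155.7),(370.4,160.7),(365.4,174.8),(346.2,169.7)]]; print(np.round(P,4),np.mean(P,0).round(4))
E
```

```text
funnel [0.562  0.0237 0.156 ]
[[0.5011 0.3233]
 [0.5679 0.3362]
 [0.5828 0.2689]
 [0.5125 0.2534]] [0.5411 0.2955]
```

Emit:
apply_moves --delta_pos '[[0,0.08,0],[0,0.16,0],[0,0.24,0],[0,0.32,0],[0,0.4,-0.05],[-0.01,0.46,-0.1],[-0.01,0.5,-0.15],[-0.01,0.5,-0.15]]' --dr '[[0,0,0.1],[0,0,0.2],[0,0,0.3],[0,0,0.386],[0,0,0.386],[0,0,0.386],[0,0,0.386],[0,0,0.386]]' --jaw '[0.435,0.435,0.435,0.435,0.435,0.435,0.435,0.435]'

```text
time: 37.47
tool_pos: [0.4726, -0.1001, 0.3378]
tool_rot: [-3.136, -0.01, 1.77]
contact_force: [0.9, -0.9, -0.3]
opening: 0.0398
grip_force: 0.0
```

Emit:
apply_moves --delta_pos '[[0,0.06,-0.02],[0,0.12,-0.05],[-0.005,0.18,-0.09],[-0.009,0.23,-0.12],[-0.009,0.26,-0.15],[-0.009,0.279,-0.18],[-0.009,0.279,-0.18],[-0.009,0.279,-0.18]]' --dr '[[0,0,0],[0,0,0],[0,0,0],[0,0,0],[0,0,0],[0,0,0],[0,0,0],[0,0,0]]' --jaw '[0.435,0.435,0.435,0.435,0.435,0.435,0.435,0.435]'

```text
time: 38.13
tool_pos: [0.4712, 0.0074, 0.27]
tool_rot: [3.141, -0.004, 1.767]
contact_force: [-0.1, 0.3, -0.8]
opening: 0.04
grip_force: 0.0
```

Emit:
apply_moves --delta_pos '[[0,0,0],[0,0,0],[0,0,0]]' --dr '[[0,0,0],[0,0,0],[0,0,0]]' --jaw '[0.435,0.435,0.435]'

```text
time: 38.38
tool_pos: [0.4716, 0.0071, 0.271]
tool_rot: [3.138, -0.004, 1.766]
contact_force: [0.4, 0.3, 0.6]
opening: 0.04
grip_force: 0.0
```

```bash
python3 - <<'E'
from h import *
im,c,st=snap("wrist","w12.png"); print(st["tool_pos"].round(4),st["tool_rot"].round(4))
w=cv2.imread("pics/w12.png"); h=cv2.cvtColor(w,cv2.COLOR_BGR2HSV)
n,l,s,ce=cv2.connectedComponentsWithStats(cv2.inRange(h,(0,0,0),(180,255,60)))
print([(ce[i].round(1).tolist(),int(s[i,4]),s[i,:4].tolist()) for i in range(1,n) if s[i,4]>80 and ce[i][1]<260],proj(c,[[.4714,.0077,.201],[.4714,.0077,.17]]).round(1))
E
```

```text
[0.4716 0.0071 0.271 ] [ 3.1383 -0.0037  1.766 ]
[([526.1, 66.5], 1357, [504, 43, 46, 47]), ([272.9, 135.2], 629, [251, 113, 44, 44]), ([323.0, 194.4], 1178, [315, 159, 17, 71])] [[323.9 206.3]
 [323.7 193.3]]
```

Emit:
apply_moves --delta_pos '[[0,0,-0.06],[0,0,-0.12],[0,0,-0.17],[0,0,-0.21],[0,0,-0.24],[0,0,-0.26],[0,0,-0.27],[0,0,-0.27]]' --dr '[[0,0,0],[0,0,0],[0,0,0],[0,0,0],[0,0,0],[0,0,0],[0,0,0],[0,0,0]]' --jaw '[0.435,0.435,0.435,0.435,0.435,0.435,0.435,0.435]'

```text
time: 39.1
tool_pos: [0.4711, 0.0077, 0.162]
tool_rot: [3.14, -0.004, 1.767]
contact_force: [-0.7, -0.2, 2.2]
opening: 0.0402
grip_force: 0.0
```

Emit:
apply_moves --delta_pos '[[0,0,0],[0,0,0],[0,0,0],[0,0,0],[0,0,0],[0,0,0],[0,0,0],[0,0,0]]' --dr '[[0,0,0],[0,0,0],[0,0,0],[0,0,0],[0,0,0],[0,0,0],[0,0,0],[0,0,0]]' --jaw '[0.05,0.05,0.05,0.05,0.05,0.05,0.05,0.05]' --force 50

```text
time: 39.77
tool_pos: [0.4715, 0.0077, 0.1626]
tool_rot: [3.139, -0.004, 1.767]
contact_force: [-0.0, -2.1, 1.7]
opening: 0.012
grip_force: 50.0
```

Emit:
apply_moves --delta_pos '[[0,0,0.02],[0,0,0.06],[0,0,0.11],[0,0,0.16],[0,0,0.21],[0,0,0.25],[0,0,0.28],[0,0,0.3]]' --dr '[[0,0,0],[0,0,0],[0,0,0],[0,0,0],[0,0,0],[0,0,0],[0,0,0],[0,0,0]]' --jaw '[0.05,0.05,0.05,0.05,0.05,0.05,0.05,0.05]'

```text
time: 40.43
tool_pos: [0.4711, 0.0081, 0.2837]
tool_rot: [3.139, -0.004, 1.767]
contact_force: [1.3, 0.4, -2.9]
opening: 0.0117
grip_force: 50.0
```

Emit:
apply_moves --delta_pos '[[0,0.05,0],[-0.005,0.14,0],[-0.015,0.24,0],[-0.025,0.34,0],[-0.035,0.44,0],[-0.045,0.53,0],[-0.051,0.62,0],[-0.051,0.678,0]]' --dr '[[0,0,0],[0,0,0],[0,0,0],[0,0,0],[0,0,0],[0,0,0],[0,0,0],[0,0,0]]' --jaw '[0.05,0.05,0.05,0.05,0.05,0.05,0.05,0.05]'

```text
time: 41.1
tool_pos: [0.4491, 0.2822, 0.2818]
tool_rot: [3.141, -0.005, 1.769]
contact_force: [0.4, -1.3, -2.6]
opening: 0.0117
grip_force: 50.0
```

Emit:
apply_moves --delta_pos '[[0,0,0],[0,0,-0.05],[0,0,-0.11],[0,0,-0.17],[0,0,-0.22],[0,0,-0.26],[0,0,-0.29],[0,0,-0.3]]' --dr '[[0,0,0],[0,0,0],[0,0,0],[0,0,0],[0,0,0],[0,0,0],[0,0,0],[0,0,0]]' --jaw '[0.05,0.05,0.05,0.05,0.05,0.05,0.05,0.05]'

```text
time: 41.77
tool_pos: [0.4494, 0.2778, 0.1599]
tool_rot: [-3.138, -0.003, 1.767]
contact_force: [-0.6, -0.6, -2.5]
opening: 0.0118
grip_force: 50.0
```

```bash
python3 - <<'E'
from h import *
st=telemetry.observe(); print(st["tool_pos"].round(4),st["tool_rot"].round(4),st["contact_force"].round(1))
E
```

```text
[0.4494 0.2778 0.1599] [-3.1384e+00 -3.1000e-03  1.7666e+00] [-0.6 -0.6 -2.5]
```

Emit:
apply_moves --delta_pos '[[0.002,0.004,-0.02],[0.002,0.004,-0.04],[0.002,0.004,-0.06],[0.002,0.004,-0.08],[0.002,0.004,-0.095],[0.002,0.004,-0.105],[0.002,0.004,-0.112],[0.002,0.004,-0.112]]' --dr '[[0,0,0],[0,0,0],[0,0,0],[0,0,0],[0,0,0],[0,0,0],[0,0,0],[0,0,0]]' --jaw '[0.05,0.05,0.05,0.05,0.05,0.05,0.05,0.05]'

```text
time: 42.43
tool_pos: [0.4514, 0.2806, 0.117]
tool_rot: [3.14, -0.004, 1.767]
contact_force: [0.1, -0.6, -1.5]
opening: 0.0119
grip_force: 50.0
```

Emit:
apply_moves --delta_pos '[[0,0,-0.01],[0,0,-0.02],[0,0,-0.028],[0,0,-0.035],[0,0,-0.04],[0,0,-0.043],[0,0,-0.043],[0,0,-0.043]]' --dr '[[0,0,0],[0,0,0],[0,0,0],[0,0,0],[0,0,0],[0,0,0],[0,0,0],[0,0,0]]' --jaw '[0.05,0.05,0.05,0.05,0.05,0.05,0.05,0.05]'

```text
time: 43.1
tool_pos: [0.4517, 0.2807, 0.1004]
tool_rot: [3.139, -0.004, 1.767]
contact_force: [0.5, -0.2, -1.4]
opening: 0.0117
grip_force: 50.0
```

Emit:
apply_moves --delta_pos '[[-0.002,-0.002,-0.003],[-0.002,-0.002,-0.005],[-0.002,-0.002,-0.007],[-0.002,-0.002,-0.008],[-0.002,-0.002,-0.008],[-0.002,-0.002,-0.008]]' --dr '[[0,0,0],[0,0,0],[0,0,0],[0,0,0],[0,0,0],[0,0,0]]' --jaw '[0.05,0.05,0.05,0.05,0.05,0.05]'

```text
time: 43.6
tool_pos: [0.451, 0.2798, 0.0976]
tool_rot: [3.139, -0.004, 1.767]
contact_force: [-1.8, -3.2, 4.5]
opening: 0.0118
grip_force: 50.0
```

Emit:
apply_moves --delta_pos '[[0,0,0],[0,0,0],[0,0,0],[0,0,0],[0,0,0.04],[0,0,0.12],[0,0,0.2],[0,0,0.3]]' --dr '[[0,0,0],[0,0,0],[0,0,0],[0,0,0],[0,0,0],[0,0,0],[0,0,0],[0,0,0]]' --jaw '[0.435,0.435,0.435,0.435,0.435,0.435,0.435,0.435]'

```text
time: 44.27
tool_pos: [0.4498, 0.2796, 0.2169]
tool_rot: [-3.14, -0.004, 1.767]
contact_force: [1.2, 0.4, -0.7]
opening: 0.04
grip_force: 0.0
```

Emit:
apply_moves --delta_pos '[[0,-0.06,0.08],[0.02,-0.12,0.16],[0.04,-0.2,0.24],[0.07,-0.28,0.3],[0.1,-0.36,0.35],[0.12,-0.44,0.42],[0.13,-0.5,0.45],[0.13,-0.5,0.45]]' --dr '[[0,0,-0.1],[0,0,-0.2],[0,0,-0.3],[0,0,-0.39],[0,0,-0.39],[0,0,-0.39],[0,0,-0.39],[0,0,-0.39]]' --jaw '[0.6,0.6,0.6,0.6,0.6,0.6,0.6,0.6]'

```text
time: 44.93
tool_pos: [0.5047, 0.0758, 0.4002]
tool_rot: [3.133, -0.003, 1.567]
contact_force: [0.1, 0.2, -0.1]
opening: 0.055
grip_force: 0.0
```

Emit:
apply_moves --delta_pos '[[0,0,0],[0,0,0],[0,0,0]]' --dr '[[0,0,0],[0,0,0],[0,0,0]]' --jaw '[0.6,0.6,0.6]'

```text
time: 45.18
tool_pos: [0.5023, 0.0809, 0.3961]
tool_rot: [3.141, -0.005, 1.573]
contact_force: [0.3, 0.9, -0.4]
opening: 0.0547
grip_force: 0.0
```

```bash
python3 - <<'E'
from h import *
im,c,st=snap("wrist","w13.png"); np.save("w13.npy",st,allow_pickle=True); print(st["tool_pos"].round(4),st["tool_rot"].round(4))
snap("scene","s13.png"); snap("side","d13.png")
w=cv2.imread("pics/w13.png"); h=cv2.cvtColor(w,cv2.COLOR_BGR2HSV)
n,l,s,ce=cv2.connectedComponentsWithStats(cv2.inRange(h,(0,0,0),(180,255,60)))
print([(ce[i].round(1).tolist(),int(s[i,4]),s[i,:4].tolist()) for i in range(1,n) if s[i,4]>60 and ce[i][1]<240])
print("exp lid",proj(c,[.6595,.1437,.04]).round(1),"jar rim/floor",proj(c,[[.561,.027,.11],[.561,.027,.03]]).round(1))
A=cv2.resize(w[0:235,270:520],(532,500)); B=cv2.resize(cv2.imread("pics/s13.png")[135:250,320:385],(268,474),interpolation=cv2.INTER_CUBIC)
cv2.imwrite("pics/crop13.png",np.hstack([A,cv2.copyMakeBorder(B,0,26,0,0,cv2.BORDER_CONSTANT)]))
E
```

```text
[0.5023 0.0809 0.3961] [ 3.1413 -0.0046  1.5733]
[([435.0, 98.8], 516, [426, 83, 20, 33]), ([386.3, 153.9], 135, [380, 148, 14, 13]), ([336.4, 158.6], 122, [331, 152, 12, 14]), ([261.9, 183.8], 345, [248, 165, 28, 38]), ([339.2, 204.9], 121, [335, 196, 11, 17])]
exp lid [[435.1  99.3]] jar rim/floor [[367.9 192.5]
 [361.6 177.6]]
```

View pics/crop13.png

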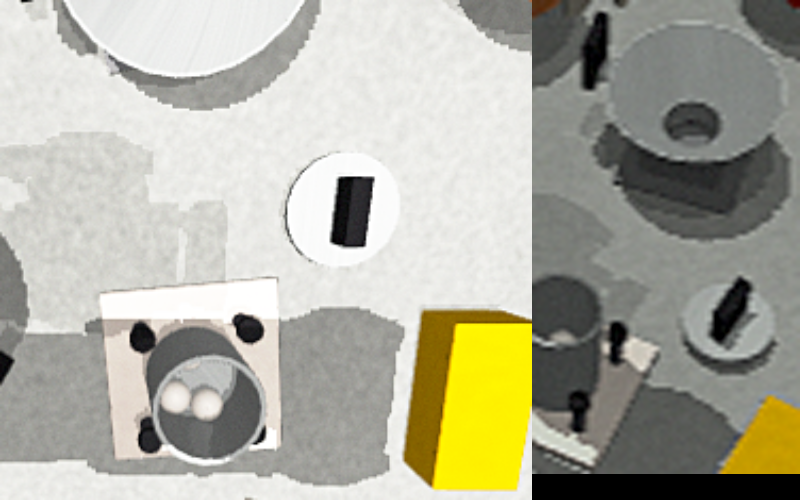

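The crop shows the funnel back in its stand and two balls in the jar at (175,397) and (207,403). The third may be hidden by the wall, so I'll look from straight above with a numeric check. The lid hasn't moved.

Emit:
apply_moves --delta_pos '[[0.03,-0.06,0],[0.06,-0.13,0],[0.1,-0.2,0],[0.13,-0.27,0],[0.147,-0.335,0],[0.147,-0.335,0],[0.147,-0.335,0],[0.147,-0.335,0]]' --dr '[[0,0,0],[0,0,0],[0,0,0],[0,0,0],[0,0,0],[0,0,0],[0,0,0],[0,0,0]]' --jaw '[0.6,0.6,0.6,0.6,0.6,0.6,0.6,0.6]'

```text
time: 46.0
tool_pos: [0.5615, -0.0532, 0.3969]
tool_rot: [3.14, -0.005, 1.573]
contact_force: [-0.1, 0.3, 0.0]
opening: 0.0548
grip_force: 0.0
```

```bash
python3 - <<'E'
from h import *
im,c,st=snap("wrist","w14.png"); print(st["tool_pos"].round(4))
w=cv2.imread("pics/w14.png"); p=proj(c,[[.561,.027,.11],[.561,.027,.028]]); print("rim,floor px",p.round(1))
d=c["f"]/ (c["R"]@[.561,.027,.028]+c["t"])[2]; r=.012*d; R_=.032*d; print("ball r px",r)
g=cv2.cvtColor(w,cv2.COLOR_BGR2GRAY); x,y=p[1].astype(int); k=int(R_)+4
roi=g[y-k:y+k,x-k:x+k]; roi4=cv2.resize(roi,None,fx=4,fy=4,interpolation=cv2.INTER_CUBIC)
cs=cv2.HoughCircles(cv2.medianBlur(roi4,5),cv2.HOUGH_GRADIENT,1,int(6*r),param1=80,param2=16,minRadius=int(3.2*r),maxRadius=int(4.8*r))
print(np.round(cs[0]/4-[k,k,0],1) if cs is not None else None)
for row in cv2.resize(roi,(26,26),interpolation=cv2.INTER_AREA): print(' '.join(f"{v:3d}" for v in row))
# lid bar yaw
c3=cam("wrist",np.load("w13.npy",allow_pickle=True).item()); a,b=onz(c3,445.7,83.2,.054),onz(c3,441.5,116.1,.054); print("lid yaw",np.arctan2(-(a-b)[0],(a-b)[1]),a.round(4),b.round(4))
E
```

```text
[ 0.5615 -0.0532  0.3969]
rim,floor px [[323.2  86.1]
 [323.1  86.3]]
ball r px 8.34693505931357
[[  5.9  14.4   8.4]
 [-10.1  11.4   7.6]
 [ -3.9 -13.6   8.1]]
 70  65 206 221 215 244 255 237 142  78  69  75  76  78  77  74  71  85 175 253 252 246 253  48  52  58
 66  67 180 184 247 248 132  68  72  72  72  72  75  73  74  79  81  78  74  97 190 255 253 251 145  84
 53  96 194 251 224  99  73  75  75 116 160 165 139 153 142 132 114  78  77  78  71 143 255 249 252 230
 85 182 250 212  89  71  77  84 162 187 195 195 191 173 149 151 156 148 121  72  79  81 147 255 247 247
167 230 243  97  73  76  84 147 182 194 201 201 199 189 159 148 151 150 155 131  83  86  81 169 254 245
252 252 148  74  73  96 144 159 183 197 209 210 202 190 172 140 148 152 197 195 184 102  90  86 222 246
244 207  73  77  86 149 139 158 182 194 203 208 221 222 227 141 144 201 253 250 251 228  80  90 138 254
249 122  78  76 132 146 143 146 178 187 189 225 254 247 206 150 253 249 248 247 248 253 157  92  88 224
235  79  78 101 150 145 142 137 160 176 192 254 248 233 168 153 251 246 246 248 248 249 240 102  93 143
198
[... 1140 characters left out ...]

246 245 107  87 115 161 176 179 226 252 236 166 214 253 254 254 254 254 252 234 154 216 105 105 165 249
253 230 206  76  90 123 156 169 169 219 186 166 211 251 254 254 254 253 249 226 128 126 109 131 254 199
253 225 248 164  82  90 106 139 135 141 136 166 235 239 251 253 252 250 243 185 102 108 107 231 232 175
252 251 234 247 169  80  90  94 121 141 145 147 242 221 236 246 246 241 195 114 104 119 216 248 190 117
254 255 254 235 246 169  84  85  87  95 104 123 188 222 170 185 182 133 103 102 128 241 235 186 126   7
139 104 140 237 240 248 234 151  84  85  92  93  94  92  96  99  98  96 114 187 251 223 182 177  62  14
lid yaw -0.025261992488335085 [0.6674 0.1651 0.054 ] [0.6663 0.1216 0.054 ]
```

Three balls in the jar, found as three circles, which is all of them. Now the lid: bar centre (0.660, 0.1434), yaw ≈ -0.025.

Emit:
apply_moves --delta_pos '[[0.03,0.06,-0.03],[0.07,0.14,-0.09],[0.11,0.22,-0.16],[0.15,0.3,-0.24],[0.19,0.38,-0.32],[0.22,0.44,-0.4],[0.246,0.49,-0.48],[0.246,0.49,-0.55]]' --dr '[[-0.01,0,-0.02],[-0.01,0,-0.04],[-0.01,0,-0.054],[-0.01,0,-0.054],[-0.01,0,-0.054],[-0.01,0,-0.054],[-0.01,0,-0.054],[-0.01,0,-0.054]]' --jaw '[0.5,0.5,0.5,0.5,0.5,0.5,0.5,0.5]'

```text
time: 46.72
tool_pos: [0.6609, 0.1472, 0.1774]
tool_rot: [3.135, -0.001, 1.55]
contact_force: [1.3, 0.9, 0.3]
opening: 0.0457
grip_force: 0.0
```

Emit:
apply_moves --delta_pos '[[0,0,0],[0,0,0],[0,0,0],[0,0,0]]' --dr '[[0,0,0],[0,0,0],[0,0,0],[0,0,0]]' --jaw '[0.5,0.5,0.5,0.5]'

```text
time: 47.05
tool_pos: [0.6612, 0.1415, 0.1809]
tool_rot: [3.134, 0.0, 1.545]
contact_force: [-0.6, 0.5, 0.5]
opening: 0.0459
grip_force: 0.0
```

```bash
python3 - <<'E'
from h import *
im,c,st=snap("side","d15.png"); print(st["tool_pos"].round(4),st["tool_rot"].round(4))
h=cv2.cvtColor(cv2.imread("pics/d15.png"),cv2.COLOR_BGR2HSV); n,l,s,ce=cv2.connectedComponentsWithStats(cv2.inRange(h,(0,0,0),(180,255,45)))
print([(ce[i].round(1).tolist(),int(s[i,4])) for i in range(1,n) if 20<s[i,4]<400 and 320<ce[i][0]<380 and 160<ce[i][1]<230])
E
```

```text
[0.6612 0.1415 0.1809] [3.1337e+00 2.0000e-04 1.5446e+00]
[([348.9, 188.2], 60), ([343.8, 216.1], 28), ([322.5, 220.2], 42)]
```

Emit:
apply_moves --delta_pos '[[-0.003,0.004,-0.08],[-0.003,0.004,-0.16],[-0.003,0.004,-0.23],[-0.003,0.004,-0.29],[-0.003,0.004,-0.34],[-0.003,0.004,-0.37],[-0.003,0.004,-0.39],[-0.003,0.004,-0.39]]' --dr '[[0,0,0],[0,0,0],[0,0,0],[0,0,0],[0,0,0],[0,0,0],[0,0,0],[0,0,0]]' --jaw '[0.5,0.5,0.5,0.5,0.5,0.5,0.5,0.5]'

```text
time: 47.77
tool_pos: [0.6588, 0.1431, 0.0209]
tool_rot: [3.14, 0.001, 1.545]
contact_force: [-1.1, -0.9, 0.5]
opening: 0.0457
grip_force: 0.0
```

Emit:
apply_moves --delta_pos '[[0,0,0],[0,0,0],[0,0,0],[0,0,0],[0,0,0],[0,0,0],[0,0,0],[0,0,0]]' --dr '[[0,0,0],[0,0,0],[0,0,0],[0,0,0],[0,0,0],[0,0,0],[0,0,0],[0,0,0]]' --jaw '[0.05,0.05,0.05,0.05,0.05,0.05,0.05,0.05]' --force 40

```text
time: 48.43
tool_pos: [0.6594, 0.1436, 0.0218]
tool_rot: [3.138, 0.001, 1.545]
contact_force: [0.9, 0.9, 4.2]
opening: 0.0137
grip_force: 40.0
```

```bash
python3 - <<'E'
from h import *
st=telemetry.observe(); print(st["tool_pos"].round(4),st["tool_rot"].round(4),st["contact_force"].round(1))
E
```

```text
[0.6594 0.1436 0.0218] [3.1378e+00 5.0000e-04 1.5451e+00] [0.9 0.9 4.2]
```

Emit:
apply_moves --delta_pos '[[0,0,0.03],[0,0,0.08],[0,0,0.14],[0,0,0.2],[0,0,0.26],[0,0,0.31],[0,0,0.35],[0,0,0.37]]' --dr '[[0,0,0],[0,0,0],[0,0,0],[0,0,0],[0,0,0],[0,0,0],[0,0,0],[0,0,0]]' --jaw '[0.05,0.05,0.05,0.05,0.05,0.05,0.05,0.05]'

```text
time: 49.1
tool_pos: [0.6592, 0.1436, 0.172]
tool_rot: [3.137, 0.0, 1.545]
contact_force: [-0.2, -0.0, -2.3]
opening: 0.0141
grip_force: 40.0
```

Emit:
apply_moves --delta_pos '[[-0.02,-0.025,0],[-0.05,-0.06,0],[-0.09,-0.105,0],[-0.13,-0.155,0],[-0.17,-0.205,0],[-0.21,-0.25,0],[-0.235,-0.28,0],[-0.246,-0.292,0]]' --dr '[[0,0,0],[0,0,0],[0,0,0],[0,0,0],[0,0,0],[0,0,0],[0,0,0],[0,0,0]]' --jaw '[0.05,0.05,0.05,0.05,0.05,0.05,0.05,0.05]'

```text
time: 49.77
tool_pos: [0.5585, 0.0252, 0.1688]
tool_rot: [-3.141, 0.001, 1.544]
contact_force: [1.0, -0.2, -2.5]
opening: 0.0141
grip_force: 40.0
```

Emit:
apply_moves --delta_pos '[[0,0,0],[0,0,0],[0,0,0],[0,0,0]]' --dr '[[0,0,0],[0,0,0],[0,0,0],[0,0,0]]' --jaw '[0.05,0.05,0.05,0.05]'

```text
time: 50.1
tool_pos: [0.5609, 0.0275, 0.1689]
tool_rot: [3.139, 0.0, 1.546]
contact_force: [0.1, 0.2, -2.1]
opening: 0.0138
grip_force: 40.0
```

```bash
python3 - <<'E'
from h import *
im,c,st=snap("wrist","w16.png"); print(st["tool_pos"].round(4),st["tool_rot"].round(4),st["contact_force"].round(1))
# y reach of lid disc: bright column profile at image column through lid
w=cv2.imread("pics/w16.png"); p=proj(c,[[.561,.027+.039,.158],[.561,.027-.039,.158]]);print("expected disc far/near edge px",p.round(1))
g=cv2.cvtColor(w,cv2.COLOR_BGR2GRAY); x=int(p[0,0]); 
for dx in(-20,20): print(g[int(p[0,1])-20:int(p[0,1])+22:2,x+dx])
print("start row",int(p[0,1])-20)
E
```

```text
[0.5609 0.0275 0.1689] [3.1393e+00 5.0000e-04 1.5460e+00] [ 0.1  0.2 -2.1]
expected disc far/near edge px [[322.9 172.2]
 [326.3 308.1]]
[113 114 117 107 110 115  96 253 252 238 158 133 106 221 239 234 234 234
 239 239 210]
[ 98 101 101  95  99  97 159 151 138 140 145 117  91 246 237 236 236 233
 235 236 236]
start row 152
```

Emit:
apply_moves --delta_pos '[[0,0,-0.02],[0,0,-0.04],[0,0,-0.06],[0,0,-0.075],[0,0,-0.085],[0,0,-0.093],[0,0,-0.1],[0,0,-0.105]]' --dr '[[0,0,0],[0,0,0],[0,0,0],[0,0,0],[0,0,0],[0,0,0],[0,0,0],[0,0,0]]' --jaw '[0.05,0.05,0.05,0.05,0.05,0.05,0.05,0.05]'

```text
time: 50.82
tool_pos: [0.5604, 0.0267, 0.1269]
tool_rot: [3.139, 0.001, 1.545]
contact_force: [0.1, 0.1, -2.5]
opening: 0.0139
grip_force: 40.0
```

Emit:
apply_moves --delta_pos '[[0,0,-0.004],[0,0,-0.008],[0,0,-0.011],[0,0,-0.014],[0,0,-0.014],[0,0,-0.014]]' --dr '[[0,0,0],[0,0,0],[0,0,0],[0,0,0],[0,0,0],[0,0,0]]' --jaw '[0.05,0.05,0.05,0.05,0.05,0.05]'

```text
time: 51.32
tool_pos: [0.5605, 0.0267, 0.1218]
tool_rot: [3.139, 0.001, 1.545]
contact_force: [-0.0, 0.3, -1.1]
opening: 0.0139
grip_force: 40.0
```

Plug is inside the mouth; a touch further, then release and withdraw.

Emit:
apply_moves --delta_pos '[[0,0,-0.003],[0,0,-0.005],[0,0,-0.005],[0,0,-0.005]]' --dr '[[0,0,0],[0,0,0],[0,0,0],[0,0,0]]' --jaw '[0.05,0.05,0.05,0.05]'

```text
time: 51.65
tool_pos: [0.5606, 0.0267, 0.1217]
tool_rot: [3.138, 0.001, 1.545]
contact_force: [-4.1, 1.3, 15.1]
opening: 0.0138
grip_force: 40.0
```

Emit:
apply_moves --delta_pos '[[0,0,0],[0,0,0],[0,0,0],[0,0,0],[0,0,0.04],[0,0,0.12],[0,0,0.2],[0,0,0.3]]' --dr '[[0,0,0],[0,0,0],[0,0,0],[0,0,0],[0,0,0],[0,0,0],[0,0,0],[0,0,0]]' --jaw '[0.5,0.5,0.5,0.5,0.5,0.5,0.5,0.5]'

```text
time: 52.32
tool_pos: [0.5594, 0.0268, 0.239]
tool_rot: [-3.14, 0.0, 1.545]
contact_force: [1.4, 0.7, -0.0]
opening: 0.0459
grip_force: 0.0
```

Emit:
apply_moves --delta_pos '[[-0.05,0.05,0.08],[-0.1,0.1,0.16],[-0.15,0.13,0.24],[-0.15,0.13,0.32],[-0.15,0.13,0.38],[-0.15,0.13,0.38],[-0.15,0.13,0.38],[-0.15,0.13,0.38]]' --dr '[[0,0,0],[0,0,0],[0,0,0],[0,0,0],[0,0,0],[0,0,0],[0,0,0],[0,0,0]]' --jaw '[0.5,0.5,0.5,0.5,0.5,0.5,0.5,0.5]'

```text
time: 52.98
tool_pos: [0.5002, 0.0786, 0.3904]
tool_rot: [3.141, 0.001, 1.545]
contact_force: [0.1, 0.1, -1.1]
opening: 0.0461
grip_force: 0.0
```

```bash
python3 - <<'E'
from h import *
def blobs(f,pt,rad,im=None):
    h=cv2.cvtColor(cv2.imread(f),cv2.COLOR_BGR2HSV); n,l,s,ce=cv2.connectedComponentsWithStats(cv2.inRange(h,(0,0,0),(180,255,50)))
    return [(ce[i].round(1).tolist(),int(s[i,4])) for i in range(1,n) if s[i,4]>25 and np.hypot(*(ce[i]-pt))<rad]
ob=[]
for n in ["scene","side","wrist"]:
    im,c,st=snap(n,n+"17.png"); e=proj(c,[[.5605,.0267,.137],[.4489,.2801,.1098]]); print(n,"exp bar",e[0].round(1),blobs(f"pics/{n}17.png",e[0],15 if n!="wrist" else 30),"exp handle",e[1].round(1),blobs(f"pics/{n}17.png",e[1],15 if n!="wrist" else 30))
    if n!="side": 
        b=blobs(f"pics/{n}17.png",e[0],15 if n!="wrist" else 30)
        b and ob.append((c,*min(b,key=lambda q:np.hypot(*(np.array(q[0])-e[0])))[0]))
    if n=="scene":
        h=cv2.cvtColor(cv2.imread("pics/scene17.png"),cv2.COLOR_BGR2HSV)
        nn,l,s,ce=cv2.connectedComponentsWithStats(cv2.inRange(h,(0,0,0),(180,255,45))); print("mat bars",[(ce[i].round(1).tolist(),int(s[i,4]),onz(c,*ce[i],.075)[:2].round(3).tolist()) for i in range(1,nn) if 60<s[i,4]<300 and ce[i][1]>245 and ce[i][0]>200 and ce[i][0]<320])
if len(ob)>1: print(tri(*ob))
print(st["tool_pos"].round(3))
E
```

```text
scene exp bar [326.6 205.3] [([326.3, 204.5], 96)] exp handle [335.3 146.1] [([334.8, 146.7], 74)]
mat bars [([271.0, 257.9], 117, [0.492, -0.199]), ([250.5, 283.5], 116, [0.488, -0.305]), ([222.3, 310.0], 124, [0.466, -0.417])]
side exp bar [329.3 188.4] [] exp handle [281.7 157.9] [([281.9, 158.2], 84)]
wrist exp bar [374.2 196.2] [([373.9, 195.9], 568)] exp handle [272.  -32.5] []
(array([0.55927492, 0.02761793, 0.13942678]), [array([0.2, 0. ]), array([-0.4,  0.2])])
[0.5   0.079 0.39 ]
```

The lid bar stands at the height expected when fully home. The funnel handle is back on its original pixels, and all three scoops are on the mat.

```bash
python3 -c "
from cell import job; print(job.hand_in())"
```

```text
the job is handed in; nothing more can be done
None
```

The job is handed in at about 53 s: all three balls are in the jar, the emptied scoops stand on the mat, the funnel is back in its stand, and the lid is fully home by force and height.

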